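# Cap a tea caddy in the capping press

### The job

Set the round-bottomed tea caddy whose lid stands proud into the dished seat of the capping press and let go of it, slide the carriage by its tab all the way in under the ram, and push the plunger knob down until it bottoms on its stop, so that the press drives the lid home. Let the plunger spring right back up, then draw the carriage fully out again and let go, with the capped caddy still sitting upright in its dish. Leave the other things on the shelf where they are, and do not tip the caddy over on the way.

Things in the scene. Friction and masses are not known exactly. Their poses are not given: they have to be found in the camera images.
- press: Fixed wooden capping press, C-shaped seen from the front: base board 110 mm (press x) by 310 mm (press y), 16 mm high; upright column at the +y end; an arm from the column at 150 to 185 mm height carries the plunger over the base. Origin on the shelf under the base; press x points away from the robot, z up, and +y is the way the carriage slides in. Its place and yaw vary. Ram axis at press (0, +35 mm).
- carriage (a joint): Slide of the pale wooden carriage along press +y, in m: 0 = fully out (dish centre at press y = -105 mm), 0.140 = fully in against its stop, the dish then right under the ram. About 2 N of friction; stays where it is left. Starts between 0 and 0.03.
- tab_grip (a point): Grip point of the carriage's upright wooden tab, on the robot's side of the carriage (95 mm to press -x of the dish centre). The tab is 14 mm thick along press y, 26 mm along press x, and its top is 86 mm over the shelf (18 mm above this point); free for 35 mm below this point. Axes as the press. Moves with the carriage.
- dish_floor (a point): Centre of the flat floor of the dish on the carriage, 34 mm over the shelf. The dish is a round concave cone, 38 mm wide at its floor, flaring at 60 degrees to a 68 mm mouth 26 mm above the floor (outside 80 mm wide). The caddy's round underside centres itself in it, its foot then hanging about 1 mm over the floor. Moves with the carriage; axes as the press.
- plunger (a joint): Downward travel of the sprung plunger, in m: 0 = up, 0.024 = bottomed on its stop. Springs back up by itself. About 2.5 N to start, 8.5 N at the bottom, plus about 3 N while it is driving the lid. With the caddy seated under it, it meets the lid after about 15 mm.
- knob_top (a point): Centre of the flat top of the plunger's round knob (52 mm wide, 16 mm high), 229 mm over the shelf when up; goes down with the plunger. Below it, on the same axis, is the 44 mm ram disc whose face is 134 mm over the shelf when up.
- caddy_mid (a point): Loose turned cherry-wood tea caddy (brown), round in plan, 60 mm across, about 0.24 kg; this point lies on its axis, 44 mm above its foot; z is its upward axis. Rounded underside narrowing to a 34 mm foot, upright wall from 30 to 56 mm above the foot (where to grip it), a pale neck, then the lid, whose top is 84 mm above the foot while proud and 74 mm when home.
- caddy: The same caddy; origin at the centre of its foot.
- lid (a joint): How far the caddy's snug lid has gone down, in m: 0 to 0.0015 at the start (proud, a pale neck shows under it), 0.010 = hard home; the press's full stroke brings it to about 0.009. Takes 3 N, stays where it is pushed, cannot come off.
- burner: Bystander: bronze three-legged incense burner, 76 mm across, 96 mm high; origin under its centre. The caddy, burner, cup and bowl change places from start to start.
- sake_cup: Bystander: dark iron-glazed cup, 64 mm across, 50 mm high; origin under its centre.
- tea_bowl: Bystander: stoneware tea bowl, 110 mm across, 70 mm high; origin under its centre.
- scoop_case: Bystander: upright bamboo scoop case with a stopper, 56 mm across, 185 mm high, at the back; origin under its centre.
- sweets_box: Bystander: lidded cedar sweets box 156 x 216 x 80 mm, at the back; origin under its centre.
Things that resemble listed ones, but are neither listed nor needed, are in the scene too. What is shaped like the caddy but red or yellow is not meant.

How it is judged:
By the outcome, as a careful person would: the job done as asked, in the order asked, and still so for the second after the job is handed in, with the robot touching nothing.
It also fails if it takes over 72 s, if anything falls off the work surface, if the arm or the gripper's body presses on something with over 40 N, if the wrist force passes 120 N, or if a joint passes its speed limit or range.

### The arm

A 6-joint arm with a two-finger parallel gripper is mounted at the origin on the work surface. World frame = base frame: x ahead of the robot, y to its left, z up, the work surface at z = 0. Lengths are in m, angles in degrees, forces in N, time in s.
With the tool pointing down it reaches from about 0.375 to 0.9 m from the base axis. Payload 3.1 kg.
Tool frame: the origin (TCP) lies between the finger pads; the fingertips stand 22 mm ahead of it and the grasp point (between the pads) lies 3 mm ahead of it (bot.tip_extent is the distance from the TCP to the fingertips, in m); y points along the fingers, z is the direction in which the jaws open and shut, and the axes are right-handed (so a half turn about y gives the same grasp; the last joint's range is limited). The gripper opens to 87 mm and grips with 3 to 60 N. Pads are 19 mm wide; open, the fingers measure 117 mm over their backs; the gripper's body (75 mm by 190 mm) begins 51 mm behind the grasp point.
Start: joints at [-74.972, 30.224, 82.088, -0, 67.689, -10.227], TCP at [0.267, -0.565, 0.206] pointing down, gripper open.
Joint ranges: [-176.69, 176.69], [-43.24, 126.21], [12.49, 139.97], [-82, 262], [0, 151.66], [-163.58, 163.58]. Speed limits (degrees/s): [159.86, 159.86, 180, 180, 180, 180].

### API

Orientations are given as a 3x3 rotation matrix whose columns are the frame's x, y, z axes.
In Python, from rig import bot, eyes, models gives the robot as it stands. The module is installed in compiled form; this text tells all that it offers.
- The arm moves only by the tool arm_command, never from a script. Its arguments are lists of equal length, an entry for each row: "translation": the shift along the tool's x, y, z each as a share of 0.08 m, from -1 to 1, a list of three; "rotation": the turn, a rotation vector about the tool's x, y, z each as a share of 60 degrees, from -1 to 1, a list of three; "grip": the closure, from -1 (fully open) to 1 (shut), so that 0 is half open. In form: {"translation": [[x, y, z], ...], "rotation": [[rx, ry, rz], ...], "grip": [grip, ...]}. A call has 1 to 5 rows; each row is the pose to reach, as a shift and turn from the pose commanded when the call began, along the tool's axes at that moment; what a row does not reach only later rows make up. A row lasts 1/10 s, in which the tool goes at most 50 mm and 8.59 degrees, less where a joint would pass 70% of its speed; a pose out of reach is approached as far as the arm can. A call with a number of a shift or a turn outside -1 to 1 is refused whole. A call with a gripper value outside its range is refused whole. The fingers move at their own pace and stop on an object; the grip force is fixed at half the most. Time passes only in rows, so rows that repeat a pose let the fingers close. It gives the time, the measured TCP pose, the force and the opening at its end, in the units of the state.
- bot.read_state(): the state, without advancing time (a new reading comes with each control period).
- eyes.capture(name): name is "scene" or "top"; returns a dict with "image" (420x560x3 uint8, blue, green, red), "mtx" (3x3 intrinsics, pixels), "dist_coeffs" ([k1, k2, p1, p2, k3] as OpenCV has them; the pictures are not rectified), "rvec" (rotation vector, rad) and "tvec" (3), from world to camera coordinates, as OpenCV has them. Camera axes: x right, y down, z forward; pixel columns grow to the right and rows downward; lengths in m; the calibration is good to about 2 mm. A picture is of the moment at which its call begins. There is no depth.
- bot.hand_in(): hands the job in, once; it reports no verdict.
Trained networks look in the newest picture that a camera, given by its name, has taken for a name from the list of things; names that differ only in an ending like _2 or _b are one class to them, and where a whole thing is asked for, a point or a joint stands for the part that bears it (a point fixed in the world has none). Each returns a list of dicts, best first, with "conf" (0 to 1); they miss things now and then, are a little off and sometimes report something else, mostly with a low value. They report only what shows in the picture. A call takes as long as a camera call. They do not tell look-alikes from the thing itself.
- models.recognise(camera, thing): "extent" ([left, top, right, bottom] as shares, 0 to 1, of the picture: columns of its width, rows of its height, round what is visible of it).
- models.spot_point(camera, thing): "point" ([column, row] as shares, 0 to 1, of the picture: columns of its width, rows of its height: a listed point, or the origin of a listed thing).
The state is a dict: "time_s": time; "joint_positions": joint angles; "qvel": joint speeds; "tau": joint torques, N m; "position": TCP position; "tcp_rot": TCP orientation; "force": force on the tool from outside, world axes, zero at the start; "moment": the same for the moment, N m; "opening": opening from 0.0 (shut) to 1.0 (fully open).
Only numpy, scipy, OpenCV 4.12 (cv2) and the standard library are available. Lean on these libraries where they do the work, as an engineer would, in place of code of your own. Each camera call takes 0.05 s, during which the arm holds its last target. There are 200 camera calls.

## Working session

There is one attempt and no reset: what is moved stays moved. The work goes in short steps, Python scripts to look and compute and a tool call to move; the robot and the scene stay as the last step left them, time stands still between calls to the robot, and variables do not carry over. Pictures are saved under pics/ and viewed, about 8 in all and at most 12, crops included, and the job is handed in when it is done.

Besides the shell and the picture viewer there is one more tool, called after "Call:" by a JSON object that holds its "fn" and its "kwargs". arm_command: Moves the arm, as the interface text tells. Shift numbers are shares of 0.08 m and turn numbers shares of 60 degrees, none past 1 either way. Its arguments: {"type":"object","properties":{"translation":{"type":"array"},"rotation":{"type":"array"},"grip":{"type":"array"}},"required":["translation","rotation","grip"]}

```bash
mkdir -p pics; cat > h.py <<'E'
import numpy as np, cv2
from rig import bot, eyes, models
def cap(n):
    c=eyes.capture(n); c['R']=cv2.Rodrigues(np.array(c['rvec'],float))[0]; c['t']=np.array(c['tvec'],float).ravel(); return c
def ray(c,p):
    u=cv2.undistortPoints(np.array([[p]],float),np.array(c['mtx'],float),np.array(c['dist_coeffs'],float))[0,0]
    return -c['R'].T@c['t'], c['R'].T@np.array([u[0],u[1],1.])
def atz(c,p,z):
    o,d=ray(c,p); return o+d*(z-o[2])/d[2]
def proj(c,P):
    return cv2.projectPoints(np.array(P,float).reshape(-1,3),np.array(c['rvec'],float),np.array(c['tvec'],float),np.array(c['mtx'],float),np.array(c['dist_coeffs'],float))[0].reshape(-1,2)
def px(s): return np.array([s[0]*560,s[1]*420])
def tri(a,p,b,q):
    o1,d1=ray(a,p);o2,d2=ray(b,q)
    A=np.array([d1,-d2]).T; s=np.linalg.lstsq(A,o2-o1,rcond=None)[0]
    x,y=o1+d1*s[0],o2+d2*s[1]; return (x+y)/2,np.linalg.norm(x-y)
E
cat > a.py <<'E'
from h import *
np.set_printoptions(precision=3,suppress=True)
S=cap('scene');T=cap('top')
cv2.imwrite('pics/s0.png',S['image']);cv2.imwrite('pics/t0.png',T['image'])
cv2.imwrite('pics/both.png',np.vstack([S['image'],T['image']])[::1])
zs={'tab_grip':.068,'dish_floor':.034,'knob_top':.229,'caddy_mid':.044,'caddy':0,'press':0,'burner':0,'sake_cup':0,'tea_bowl':0,'scoop_case':0,'sweets_box':0}
for n,z in zs.items():
    for k,c in (('scene',S),('top',T)):
        for r in models.spot_point(k,n)[:4]:
            p=px(r['point']); print(n,k,round(r['conf'],2),p.round(0),atz(c,p,z)[:2])
print(bot.read_state())
E
python3 a.py
```

```text
tab_grip scene 0.84 [239. 246.] [ 0.521 -0.075]
tab_grip top 0.72 [323. 244.] [ 0.52  -0.071]
dish_floor scene 0.93 [277. 265.] [ 0.629 -0.045]
dish_floor top 0.79 [314. 207.] [ 0.618 -0.052]
knob_top scene 0.59 [295. 190.] [0.595 0.072]
knob_top top 0.73 [263. 213.] [0.592 0.074]
knob_top top 0.47 [164. 216.] [0.585 0.297]
caddy_mid scene 0.89 [325. 129.] [0.463 0.422]
caddy_mid scene 0.67 [305. 144.] [0.448 0.332]
caddy_mid scene 0.63 [272. 139.] [0.353 0.285]
caddy_mid top 0.9 [171. 276.] [0.437 0.33 ]
caddy_mid top 0.71 [186. 313.] [0.337 0.287]
caddy_mid top 0.66 [134. 268.] [0.457 0.429]
caddy scene 0.82 [300. 155.] [0.443 0.318]
caddy scene 0.74 [324. 140.] [0.467 0.414]
caddy scene 0.69 [270. 145.] [0.34  0.291]
caddy top 0.91 [174. 271.] [0.446 0.332]
caddy top 0.86 [138. 263.] [0.469 0.435]
caddy top 0.61 [190. 308.] [0.344 0.287]
press scene 0.73 [285. 245.] [0.598 0.031]
press top 0.87 [281. 213.] [0.605 0.036]
burner scene 0.66 [347. 174.] [0.602 0.345]
burner top 0.73 [166. 215.] [0.6   0.356]
burner top 0.33 [345. 151.] [ 0.778 -0.142]
burner top 0.31 [177. 271.] [0.44
[... 238 characters left out ...]
 -0.145]
scoop_case scene 0.65 [347. 173.] [0.601 0.349]
scoop_case top 0.88 [349. 150.] [ 0.78  -0.152]
sweets_box scene 0.57 [354. 277.] [0.809 0.066]
sweets_box top 0.67 [264. 139.] [0.813 0.084]
{'time_s': 1.2, 'joint_positions': array([-74.972,  30.223,  82.089,  -0.001,  67.691, -10.225]), 'qvel': array([-0.03 , -0.046, -0.056, -0.093,  0.043, -0.1  ]), 'tau': array([  0.001, -44.002, -17.699,   0.063,   0.05 ,  -0.   ]), 'position': array([ 0.267, -0.565,  0.206]), 'tcp_rot': array([[-0.904, -0.   ,  0.427],
       [-0.427,  0.   , -0.904],
       [ 0.   , -1.   , -0.   ]]), 'force': array([ 0.429,  0.077, -1.233]), 'moment': array([0.038, 0.043, 0.02 ]), 'opening': 1.000404700781268}
```

```bash
python3 - <<'E'
import cv2,numpy as np
a=cv2.imread('pics/s0.png');b=cv2.imread('pics/t0.png')
cv2.imwrite('pics/s0b.png',cv2.resize(a,(800,600),interpolation=3))
c1=cv2.resize(a[80:210,235:395],(480,390),interpolation=2) # scale3
c2=cv2.resize(b[225:355,110:220],(320,378),interpolation=2)
c2=cv2.copyMakeBorder(c2,0,12,0,0,0)
cv2.imwrite('pics/crop.png',np.hstack([c1,c2]))
E
```

```text
(no output)
```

View pics/s0b.png

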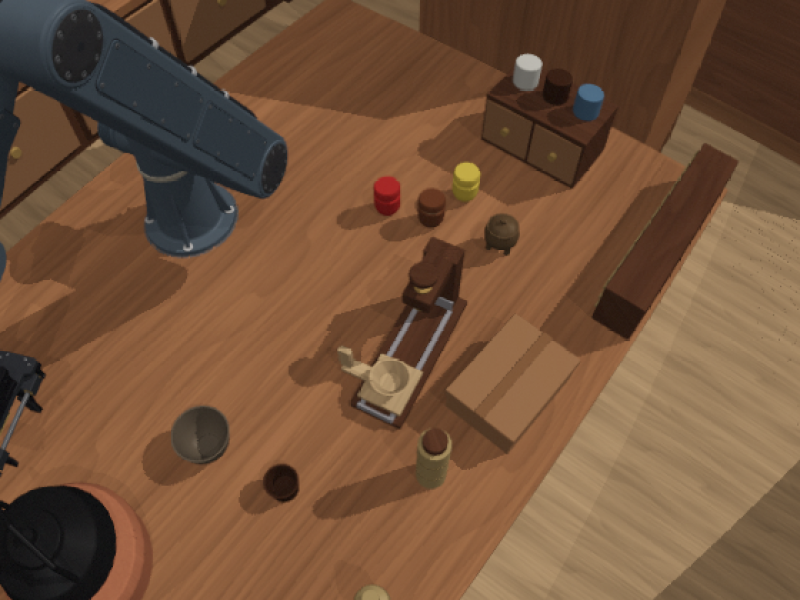

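View pics/crop.png

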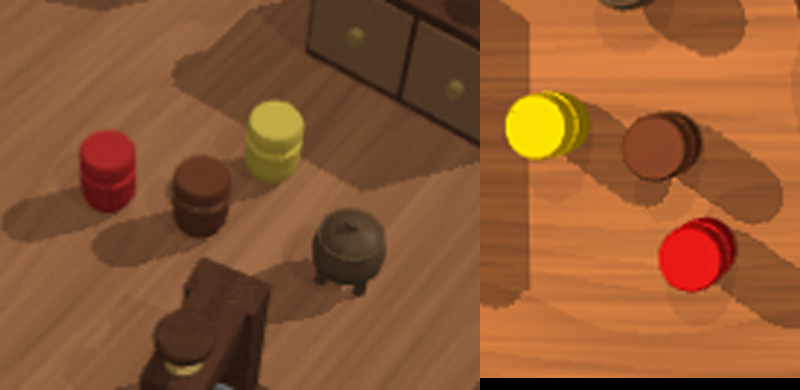

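View pics/t0.png

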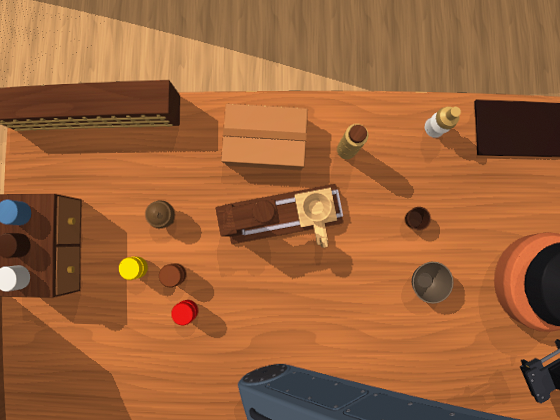

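The scene picture shows three caddies: red at about (272,139), yellow at (325,129) and brown at (305,144), with the brown one at top (172,272). The brown one fits the description, with the neck showing under its lid, and the crop confirms it. The press has its dish at scene (277,265) and its tab at (239,246). Next I'll fit the press and caddy poses.

```bash
cat >> h.py <<'E'
from scipy.spatial.transform import Rotation as Ro
def P2W(v,p):  # v=x,y,yaw ; press->world
    c,s=np.cos(v[2]),np.sin(v[2]); return np.array([v[0]+c*p[0]-s*p[1], v[1]+s*p[0]+c*p[1], p[2]])
def Rj(deg):   # tool down with jaw axis at deg
    a=np.radians(deg); z=np.array([np.cos(a),np.sin(a),0]); y=np.array([0,0,-1.]); return np.array([np.cross(y,z),y,z]).T
def plan(wps):
    """wps: list of (xyz, jawdeg, grip); prints move calls from the present pose"""
    s=bot.read_state(); p=np.array(s['position']);R=np.array(s['tcp_rot'])
    print('at',p.round(4),'jaw',np.degrees(np.arctan2(R[1,2],R[0,2])).round(1))
    for q,j,g in wps:
        q=np.array(q,float)
        while 1:
            Rt=Rj(j); d=R.T@(q-p); r=Ro.from_matrix(R.T@Rt).as_rotvec(degrees=True)
            m=max(np.abs(d).max()/.08,np.abs(r).max()/60,1e-9); f=min(1,1/m)
            n=max(1,int(np.ceil(max(np.linalg.norm(d*f)/.05,np.linalg.norm(r*f)/8.59))))
            t=(d*f/.08).round(3); u=(r*f/60).round(3)
            print('T',t.tolist(),'R',u.tolist(),'g',g,'rows>=',n)
            p=p+R@(t*.08); R=R@Ro.from_rotvec(u*60,degrees=True).as_matrix()
            if m<=1.0001: break
        print('   ->',p.round(3))
E
python3 - <<'E'
from h import *
from scipy.optimize import least_squares
np.set_printoptions(precision=4,suppress=True)
S=cap('scene');T=cap('top')
obs=[]
for k,c in (('scene',S),('top',T)):
    for n in ('tab_grip','dish_floor','knob_top','press'):
        r=models.spot_point(k,n)
        if r: obs.append((c,n,px(r[0]['point'])))
def res(v):
    s=v[3]; L={'tab_grip':(-.095,-.105+s,.068),'dish_floor':(0,-.105+s,.034),'knob_top':(0,.035,.229),'press':(0,0,0)}
    return np.concatenate([(proj(c,P2W(v,L[n]))[0]-p)*(.3 if n=='press' else 1) for c,n,p in obs])
f=least_squares(res,[.6,.04,.24,.01],loss='soft_l1'); v=f.x
print('press',v,np.degrees(v[2]),f.fun.reshape(-1,2).round(1).tolist())
# caddy: brown blob at lid in top
for k,c,p0 in (('scene',S,(305,144)),('top',T,(172,274))):
    r=[a for a in models.recognise(k,'caddy')]
    for a in r: e=np.array(a['extent'])*[560,420,560,420]; print(k,round(a['conf'],2),e.round(1))
def resc(v):
    return np.concatenate([proj(c,[v[0],v[1],z])[0]-p for c,z,p in C])
C=[]
for k,c,p0 in (('scene',S,(305,144)),('top',T,(172,274))):
    for n,z in (('caddy',0),('caddy_mid',.044)):
        for r in models.spot_point(k,n):
            p=px(r['point'])
            if np.linalg.norm(p-p0)<14: C.append((c,z,p))
g=least_squares(resc,[.443,.33],loss='soft_l1'); print('caddy',g.x,g.fun.reshape(-1,2).round(1).tolist())
# overlay
im=[]
for c in (S,T):
    I=c['image'].copy()
    s=v[3]
    pts=[P2W(v,q) for q in [(-.095,-.105+s,.086),(0,-.105+s,.034),(0,.035,.229)]]
    for q in proj(c,pts): cv2.circle(I,tuple(int(x) for x in q.round()),2,(255,255,0),-1)
    base=[P2W(v,q) for q in [(-.055,-.155,.016),(.055,-.155,.016),(.055,.155,.016),(-.055,.155,.016)]]
    cv2.polylines(I,[proj(c,base).round().astype(int)],True,(0,255,0),1)
    a=np.linspace(0,6.28,40)
    for z,rr in ((.083,.03),(.04,.03)):
        cv2.polylines(I,[proj(c,np.c_[g.x[0]+rr*np.cos(a),g.x[1]+rr*np.sin(a),0*a+z]).round().astype(int)],True,(255,255,0),1)
    im.append(I)
a=cv2.resize(im[0][110:300,220:365],(382,500),interpolation=2); b=cv2.resize(im[1][170:330,150:350],(400,320),interpolation=2)
cv2.imwrite('pics/ov.png',np.hstack([a,cv2.copyMakeBorder(b,0,180,0,0,0)]))
E
```

```text
press [0.6011 0.0392 0.1617 0.0075] 9.265209059997828 [[2.6, -3.2], [-0.7, -2.6], [-0.2, -0.1], [1.1, -1.6], [0.5, 1.6], [0.3, -0.9], [-0.0, -0.1]]
scene 0.89 [290.2 129.3 308.4 160. ]
scene 0.76 [314.4 114.5 335.1 140.9]
scene 0.76 [261.1 126.4 278.  151.5]
top 0.76 [156.7 264.9 187.9 288.4]
top 0.7 [172.9 297.9 196.8 319.6]
top 0.58 [117.5 254.1 149.3 279.8]
top 0.25 [146.  201.3 172.3 228.6]
top 0.25 [335.1 126.6 366.9 158.6]
caddy [0.446  0.3256] [[2.8, -1.6], [-0.7, 0.8], [1.4, -11.8], [0.7, 2.0], [1.0, -0.7]]
```

View pics/ov.png

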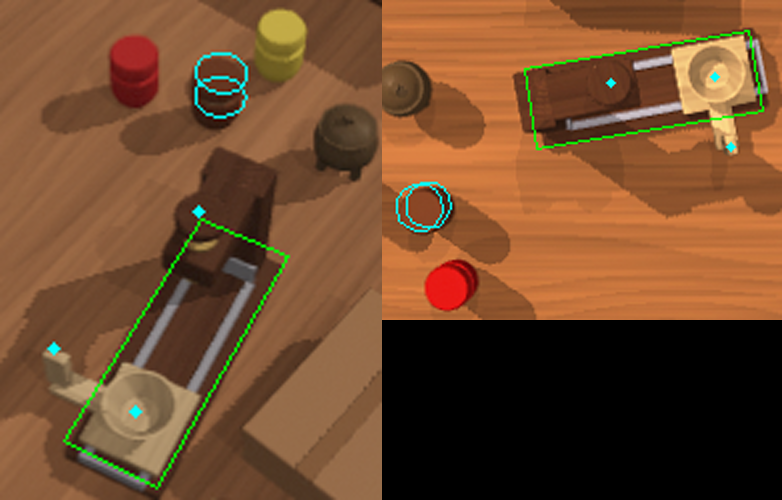

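```bash
python3 - <<'E'
from h import *
from scipy.optimize import least_squares
np.set_printoptions(precision=4,suppress=True)
S=cap('scene');T=cap('top')
s_=lambda x,y:np.array([220+x/2.634,110+y/2.634]); t_=lambda x,y:np.array([150+(x-382)/2,170+y/2])
obs=[(S,'m',s_(140,403)),(S,'t',s_(57,355)),(T,'m',t_(717,73)),(T,'t',t_(729,140)),(T,'k',t_(611,84)),(S,'k',s_(198,214)),
(S,'d',(277,265)),(T,'d',(314,207)),(S,'g',(239,246)),(T,'g',(323,244)),(S,'c1',s_(68,450)),(S,'c2',s_(156,494))]
def res(v):
    y=-.105+v[3]; L={'m':(0,y,.06),'t':(-.095,y,.086),'g':(-.095,y,.068),'d':(0,y,.034),'k':(0,.035,.229),'c1':(-.055,-.155,.016),'c2':(.055,-.155,.016)}
    return np.concatenate([proj(c,P2W(v,L[n]))[0]-p for c,n,p in obs])
f=least_squares(res,[.6,.04,.24,.01],loss='soft_l1'); v=f.x
print('press',v,np.degrees(v[2]),f.fun.reshape(-1,2).round(1).tolist())
for n,q in dict(tab=(-.095,-.105+v[3],.068),dish=(0,-.105+v[3],.034),knob=(0,.035,.229)).items(): print(n,P2W(v,q))
c=(.446,.327)
plan([((.40,-.36,.25),-60,-1),((.45,-.1,.25),-50,-1),((.45,.15,.25),-45,-1),((c[0],c[1],.19),-40,-1),((c[0],c[1],.1),-40,-1)])
E
```

```text
press [0.6025 0.0353 0.2006 0.0148] 11.491797662170239 [[-0.0, -1.5], [-0.6, -1.5], [-2.1, -0.9], [0.4, 1.4], [1.1, -1.1], [-0.7, -0.1], [-3.7, 0.6], [0.7, -0.6], [2.5, 0.3], [0.2, -2.6], [-1.1, -1.0], [1.9, -1.2]]
tab [ 0.5274 -0.0721  0.068 ]
dish [ 0.6205 -0.0531  0.034 ]
knob [0.5956 0.0696 0.229 ]
at [ 0.2667 -0.5652  0.2061] jaw -64.7
T [-1.0, -0.211, -0.618] R [0.0, -0.03, -0.0] g -1 rows>= 2
T [-1.0, -0.207, -0.576] R [0.0, -0.03, -0.0] g -1 rows>= 2
T [-0.643, -0.13, -0.344] R [0.0, -0.019, -0.0] g -1 rows>= 2
   -> [ 0.4  -0.36  0.25]
T [-0.866, -0.0, -1.0] R [0.0, -0.067, -0.0] g -1 rows>= 3
T [-0.996, -0.0, -1.0] R [0.0, -0.071, -0.0] g -1 rows>= 3
T [-0.435, -0.0, -0.376] R [0.0, -0.029, -0.0] g -1 rows>= 1
   -> [ 0.45 -0.1   0.25]
T [-0.84, 0.0, -1.0] R [0.0, -0.035, -0.0] g -1 rows>= 3
T [-0.904, 0.0, -1.0] R [0.0, -0.036, -0.0] g -1 rows>= 3
T [-0.329, 0.0, -0.338] R [0.0, -0.012, -0.0] g -1 rows>= 1
   -> [0.45 0.15 0.25]
T [-0.956, 0.469, -1.0] R [0.0, -0.052, -0.0] g -1 rows>= 3
T [-0.605, 0.281, -0.567] R [0.0, -0.031, -0.0] g -1 rows>= 2
   -> [0.446 0.327 0.19 ]
T [0.0, 1.0, -0.0] R [0.0, -0.0, -0.0] g -1 rows>= 2
T [0.0, 0.125, -0.0] R [0.0, -0.0, -0.0] g -1 rows>= 1
   -> [0.446 0.327 0.1  ]
```

Call:
{"fn": "arm_command", "kwargs": {"translation": [[-1.0,-0.211,-0.618],[-1.0,-0.211,-0.618],[-1.0,-0.211,-0.618]], "rotation": [[0,-0.03,0],[0,-0.03,0],[0,-0.03,0]], "grip": [-1,-1,-1]}}

```text
time_s: 2.4
position: [0.3204, -0.4816, 0.2239]
tcp_rot: [[-0.889, 0.001, 0.459], [-0.459, 0.003, -0.889], [-0.002, -1.0, -0.002]]
force: [-0.4, -1.0, 0.2]
opening: 1.0
```

Call:
{"fn": "arm_command", "kwargs": {"translation": [[-1.0,-0.207,-0.576],[-1.0,-0.207,-0.576],[-1.0,-0.207,-0.576]], "rotation": [[0,-0.03,0],[0,-0.03,0],[0,-0.03,0]], "grip": [-1,-1,-1]}}

```text
time_s: 2.7
position: [0.3703, -0.4053, 0.2406]
tcp_rot: [[-0.874, 0.001, 0.487], [-0.487, 0.001, -0.874], [-0.002, -1.0, -0.0]]
force: [0.8, -0.5, -0.0]
opening: 1.005
```

Call:
{"fn": "arm_command", "kwargs": {"translation": [[-0.643,-0.13,-0.344],[-0.643,-0.13,-0.344],[-0.643,-0.13,-0.344]], "rotation": [[0,-0.02,0],[0,-0.02,0],[0,-0.02,0]], "grip": [-1,-1,-1]}}

```text
time_s: 3.0
position: [0.4005, -0.3599, 0.2503]
tcp_rot: [[-0.864, 0.0, 0.503], [-0.503, -0.001, -0.864], [0.0, -1.0, 0.001]]
force: [0.1, 0.0, -0.7]
opening: 0.998
```

Call:
{"fn": "arm_command", "kwargs": {"translation": [[-0.866,0,-1],[-0.866,0,-1],[-0.866,0,-1],[-0.866,0,-1]], "rotation": [[0,-0.067,0],[0,-0.067,0],[0,-0.067,0],[0,-0.067,0]], "grip": [-1,-1,-1,-1]}}

```text
time_s: 3.4
position: [0.4197, -0.2565, 0.2499]
tcp_rot: [[-0.828, -0.0, 0.561], [-0.561, -0.001, -0.828], [0.001, -1.0, 0.001]]
force: [0.5, 0.3, -0.4]
opening: 0.998
```

Call:
{"fn": "arm_command", "kwargs": {"translation": [[-0.996,0,-1],[-0.996,0,-1],[-0.996,0,-1],[-0.996,0,-1]], "rotation": [[0,-0.07,0],[0,-0.07,0],[0,-0.07,0],[0,-0.07,0]], "grip": [-1,-1,-1,-1]}}

```text
time_s: 3.8
position: [0.4416, -0.1459, 0.25]
tcp_rot: [[-0.784, 0.0, 0.621], [-0.621, -0.001, -0.784], [0.001, -1.0, 0.001]]
force: [-0.3, 0.0, 1.5]
opening: 1.002
```

Call:
{"fn": "arm_command", "kwargs": {"translation": [[-0.435,0,-0.376],[-0.435,0,-0.376]], "rotation": [[0,-0.03,0],[0,-0.03,0]], "grip": [-1,-1]}}

```text
time_s: 4.0
position: [0.4503, -0.0994, 0.2499]
tcp_rot: [[-0.764, 0.0, 0.645], [-0.645, 0.001, -0.764], [-0.001, -1.0, -0.001]]
force: [0.1, -0.6, -0.6]
opening: 1.002
```

Tracking is precise. I'll continue to above the caddy.

Call:
{"fn": "arm_command", "kwargs": {"translation": [[-0.84,0,-1],[-0.84,0,-1],[-0.84,0,-1],[-0.84,0,-1]], "rotation": [[0,-0.035,0],[0,-0.035,0],[0,-0.035,0],[0,-0.035,0]], "grip": [-1,-1,-1,-1]}}

```text
time_s: 4.4
position: [0.4506, 0.0033, 0.2501]
tcp_rot: [[-0.74, 0.001, 0.672], [-0.672, -0.002, -0.74], [0.0, -1.0, 0.002]]
force: [-0.5, 0.1, -1.0]
opening: 0.996
```

Call:
{"fn": "arm_command", "kwargs": {"translation": [[-0.904,0,-1],[-0.904,0,-1],[-0.904,0,-1],[-0.904,0,-1]], "rotation": [[0,-0.035,0],[0,-0.035,0],[0,-0.035,0],[0,-0.035,0]], "grip": [-1,-1,-1,-1]}}

```text
time_s: 4.8
position: [0.4507, 0.1112, 0.25]
tcp_rot: [[-0.716, 0.001, 0.699], [-0.699, -0.001, -0.716], [0.0, -1.0, 0.002]]
force: [0.9, -0.0, -0.2]
opening: 1.002
```

Call:
{"fn": "arm_command", "kwargs": {"translation": [[-0.329,0,-0.338],[-0.329,0,-0.338]], "rotation": [[0,-0.012,0],[0,-0.012,0]], "grip": [-1,-1]}}

```text
time_s: 5.0
position: [0.4508, 0.1497, 0.2501]
tcp_rot: [[-0.707, 0.001, 0.707], [-0.707, 0.0, -0.707], [-0.001, -1.0, 0.001]]
force: [-0.4, 1.1, -0.3]
opening: 1.0
```

Call:
{"fn": "arm_command", "kwargs": {"translation": [[-0.956,0.469,-1],[-0.956,0.469,-1],[-0.956,0.469,-1],[-0.956,0.469,-1]], "rotation": [[0,-0.052,0],[0,-0.052,0],[0,-0.052,0],[0,-0.052,0]], "grip": [-1,-1,-1,-1]}}

```text
time_s: 5.4
position: [0.4478, 0.2599, 0.2113]
tcp_rot: [[-0.667, -0.001, 0.745], [-0.745, -0.001, -0.667], [0.002, -1.0, 0.0]]
force: [-0.4, -0.0, -1.0]
opening: 0.999
```

Call:
{"fn": "arm_command", "kwargs": {"translation": [[-0.605,0.281,-0.567],[-0.605,0.281,-0.567],[-0.605,0.281,-0.567]], "rotation": [[0,-0.031,0],[0,-0.031,0],[0,-0.031,0]], "grip": [-1,-1,-1]}}

```text
time_s: 5.7
position: [0.4468, 0.3261, 0.1893]
tcp_rot: [[-0.643, -0.0, 0.766], [-0.766, -0.001, -0.643], [0.001, -1.0, 0.0]]
force: [0.9, -0.6, -0.9]
opening: 0.998
```

```bash
python3 - <<'E'
from h import *
np.set_printoptions(precision=4,suppress=True)
S=cap('scene');T=cap('top')
p=np.array(bot.read_state()['position']);print(p)
im=[]
a=np.linspace(0,6.28,40)
for c,w in ((S,(slice(70,190),slice(240,360))),(T,(slice(210,330),slice(110,230)))):
    I=cv2.resize(c['image'],None,fx=3.3,fy=3.3,interpolation=2)
    for z,rr in ((.083,.03),(.0,.017)):
        cv2.polylines(I,[(proj(c,np.c_[.446+rr*np.cos(a),.327+rr*np.sin(a),0*a+z])*3.3).round().astype(int)],True,(255,255,0),1)
    y0,y1,x0,x1=[int(q*3.3) for q in (w[0].start,w[0].stop,w[1].start,w[1].stop)]
    im.append(I[y0:y1,x0:x1])
cv2.imwrite('pics/ov2.png',np.hstack(im))
E
```

```text
[0.4467 0.3248 0.1901]
```

View pics/ov2.png

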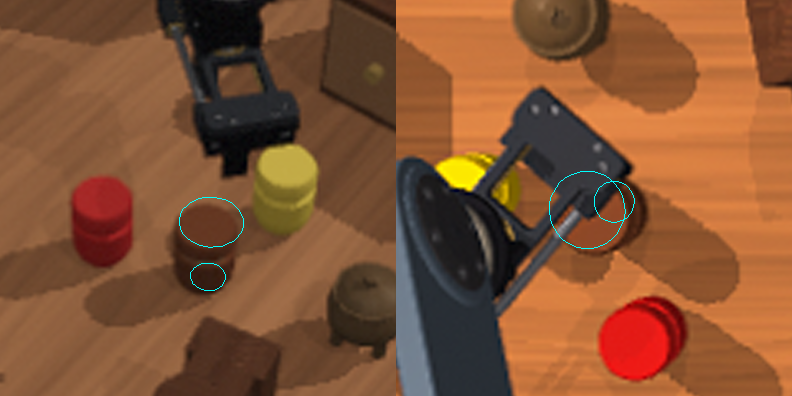

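```bash
python3 - <<'E'
from h import *
S=cap('scene');T=cap('top')
print(atz(T,(169.8,275.2),.083), atz(S,(240+208/3.3,70+226/3.3),.083), proj(S,[.442,.322,.083]),proj(T,[.442,.322,.083]))
plan([((.442,.322,.13),-40,-1),((.442,.322,.05),-40,-1)])
E
```

```text
[0.44146096 0.32169574 0.083     ] [0.44711636 0.32082009 0.083     ] [[301.90192692 137.46137125]] [[169.68397393 274.98845922]]
at [0.4466 0.3249 0.1905] jaw -40.2
T [0.065, 0.756, -0.021] R [-0.001, -0.003, 0.0] g -1 rows>= 2
   -> [0.442 0.322 0.13 ]
T [-0.0, 1.0, -0.0] R [0.0, 0.0, 0.0] g -1 rows>= 2
T [-0.0, 0.0, -0.0] R [0.0, 0.0, 0.0] g -1 rows>= 1
   -> [0.442 0.322 0.05 ]
```

Call:
{"fn": "arm_command", "kwargs": {"translation": [[0.06,0.756,-0.015],[0.06,0.756,-0.015],[0.06,0.756,-0.015]], "rotation": [[0,0,0],[0,0,0],[0,0,0]], "grip": [-1,-1,-1]}}

```text
time_s: 6.2
position: [0.4401, 0.3222, 0.1282]
tcp_rot: [[-0.644, -0.005, 0.765], [-0.765, -0.003, -0.644], [0.005, -1.0, -0.002]]
force: [0.5, -0.6, -0.3]
opening: 1.001
```

Call:
{"fn": "arm_command", "kwargs": {"translation": [[0,0.3,0],[0,0.6,0],[0,0.8,0],[0,1,0],[0,1,0]], "rotation": [[0,0,0],[0,0,0],[0,0,0],[0,0,0],[0,0,0]], "grip": [-1,-1,-1,-1,-1]}}

```text
time_s: 6.7
position: [0.4417, 0.3238, 0.0494]
tcp_rot: [[-0.643, -0.001, 0.766], [-0.766, -0.001, -0.643], [0.001, -1.0, -0.0]]
force: [-0.5, 0.0, 0.2]
opening: 0.996
```

Call:
{"fn": "arm_command", "kwargs": {"translation": [[0,0,0],[0,0,0],[0,0,0],[0,0,0],[0,0,0]], "rotation": [[0,0,0],[0,0,0],[0,0,0],[0,0,0],[0,0,0]], "grip": [0,0,1,1,1]}}

```text
time_s: 7.2
position: [0.4423, 0.3243, 0.0503]
tcp_rot: [[-0.643, 0.002, 0.766], [-0.766, 0.001, -0.643], [-0.002, -1.0, 0.001]]
force: [1.3, -0.0, 2.1]
opening: 0.676
```

Call:
{"fn": "arm_command", "kwargs": {"translation": [[0,0,0],[0,0,0],[0,0,0],[0,0,0],[0,0,0]], "rotation": [[0,0,0],[0,0,0],[0,0,0],[0,0,0],[0,0,0]], "grip": [1,1,1,1,1]}}

```text
time_s: 7.7
position: [0.442, 0.3242, 0.0496]
tcp_rot: [[-0.643, 0.001, 0.766], [-0.766, 0.0, -0.643], [-0.001, -1.0, 0.001]]
force: [1.2, -0.9, 2.0]
opening: 0.677
```

```bash
python3 - <<'E'
from h import *
plan([((.442,.322,.2),-40,1),((.45,.10,.2),-20,1),((.50,-.08,.2),5,1),((.620,-.053,.2),11.5,1),((.620,-.053,.12),11.5,1)])
E
```

```text
at [0.442  0.3242 0.0496] jaw -40.0
T [0.011, -1.0, 0.01] R [-0.0, -0.0, -0.0] g 1 rows>= 2
T [0.009, -0.88, 0.008] R [-0.001, -0.0, -0.001] g 1 rows>= 2
   -> [0.442 0.322 0.2  ]
T [1.0, -0.0, 0.903] R [0.0, -0.162, 0.0] g 1 rows>= 3
T [1.0, -0.0, 0.634] R [0.0, -0.142, 0.0] g 1 rows>= 2
T [0.224, -0.0, 0.099] R [0.001, -0.03, 0.0] g 1 rows>= 1
   -> [0.45 0.1  0.2 ]
T [1.0, 0.0, 0.713] R [-0.0, -0.219, 0.0] g 1 rows>= 2
T [1.0, 0.001, 0.412] R [-0.0, -0.193, 0.0] g 1 rows>= 2
T [0.026, -0.0, 0.005] R [-0.0, -0.004, 0.0] g 1 rows>= 1
   -> [ 0.5  -0.08  0.2 ]
T [-0.136, 0.0, 1.0] R [-0.0, -0.071, 0.0] g 1 rows>= 2
T [-0.031, 0.0, 0.527] R [-0.0, -0.038, 0.0] g 1 rows>= 1
   -> [ 0.62  -0.053  0.2  ]
T [-0.001, 1.0, -0.0] R [-0.0, 0.0, 0.0] g 1 rows>= 2
   -> [ 0.62  -0.053  0.12 ]
```

Lifting first, then traversing at a moderate pace.

Call:
{"fn": "arm_command", "kwargs": {"translation": [[0.01,-0.25,0.01],[0.01,-0.5,0.01],[0.01,-0.75,0.01],[0.01,-1,0.01]], "rotation": [[0,0,0],[0,0,0],[0,0,0],[0,0,0]], "grip": [1,1,1,1]}}

```text
time_s: 8.1
position: [0.4398, 0.3226, 0.129]
tcp_rot: [[-0.643, -0.004, 0.766], [-0.766, -0.001, -0.643], [0.004, -1.0, -0.002]]
force: [0.1, -0.7, -2.3]
opening: 0.676
```

Call:
{"fn": "arm_command", "kwargs": {"translation": [[0.01,-0.3,0.01],[0.01,-0.6,0.01],[0.01,-0.88,0.01],[0.01,-0.88,0.01]], "rotation": [[0,0,0],[0,0,0],[0,0,0],[0,0,0]], "grip": [1,1,1,1]}}

```text
time_s: 8.5
position: [0.4426, 0.3227, 0.2018]
tcp_rot: [[-0.643, 0.003, 0.766], [-0.766, 0.002, -0.643], [-0.004, -1.0, 0.001]]
force: [0.8, 0.6, -1.6]
opening: 0.673
```

Call:
{"fn": "arm_command", "kwargs": {"translation": [[0.2,0,0.18],[0.4,0,0.36],[0.6,0,0.54],[0.8,0,0.72],[1,0,0.9]], "rotation": [[0,-0.03,0],[0,-0.06,0],[0,-0.1,0],[0,-0.13,0],[0,-0.162,0]], "grip": [1,1,1,1,1]}}

```text
time_s: 9.0
position: [0.4435, 0.2133, 0.1978]
tcp_rot: [[-0.503, -0.005, 0.864], [-0.864, -0.001, -0.503], [0.003, -1.0, -0.004]]
force: [0.1, -0.5, -2.0]
opening: 0.674
```

Call:
{"fn": "arm_command", "kwargs": {"translation": [[0.2,0,0.13],[0.4,0,0.26],[0.6,0,0.39],[0.8,0,0.51],[1,0,0.634]], "rotation": [[0,-0.03,0],[0,-0.06,0],[0,-0.09,0],[0,-0.12,0],[0,-0.142,0]], "grip": [1,1,1,1,1]}}

```text
time_s: 9.5
position: [0.447, 0.119, 0.1979]
tcp_rot: [[-0.37, -0.005, 0.929], [-0.929, 0.0, -0.37], [0.001, -1.0, -0.005]]
force: [0.8, 0.3, -3.1]
opening: 0.674
```

Call:
{"fn": "arm_command", "kwargs": {"translation": [[0.11,0,0.05],[0.224,0,0.1],[0.224,0,0.1]], "rotation": [[0,-0.015,0],[0,-0.03,0],[0,-0.03,0]], "grip": [1,1,1]}}

```text
time_s: 9.8
position: [0.4481, 0.0993, 0.1982]
tcp_rot: [[-0.343, -0.004, 0.939], [-0.939, 0.0, -0.343], [0.001, -1.0, -0.004]]
force: [0.4, -0.3, -2.2]
opening: 0.674
```

Call:
{"fn": "arm_command", "kwargs": {"translation": [[0.2,0,0.14],[0.4,0,0.28],[0.6,0,0.42],[0.8,0,0.57],[1,0,0.713]], "rotation": [[0,-0.04,0],[0,-0.08,0],[0,-0.12,0],[0,-0.17,0],[0,-0.219,0]], "grip": [1,1,1,1,1]}}

```text
time_s: 10.3
position: [0.4751, 0.0056, 0.1987]
tcp_rot: [[-0.117, -0.003, 0.993], [-0.993, 0.001, -0.117], [-0.001, -1.0, -0.003]]
force: [0.7, -0.0, -2.3]
opening: 0.68
```

Call:
{"fn": "arm_command", "kwargs": {"translation": [[0.2,0,0.08],[0.4,0,0.16],[0.6,0,0.24],[0.8,0,0.33],[1,0,0.412]], "rotation": [[0,-0.04,0],[0,-0.08,0],[0,-0.12,0],[0,-0.16,0],[0,-0.197,0]], "grip": [1,1,1,1,1]}}

```text
time_s: 10.8
position: [0.4985, -0.0775, 0.1986]
tcp_rot: [[0.088, -0.002, 0.996], [-0.996, 0.002, 0.088], [-0.002, -1.0, -0.002]]
force: [-0.8, -0.2, -2.9]
opening: 0.679
```

```bash
python3 - <<'E'
from h import *
plan([((.620,-.053,.2),11.5,1),((.620,-.053,.12),11.5,1)])
E
```

```text
at [ 0.4985 -0.0775  0.1986] jaw 5.1
T [-0.111, -0.014, 1.0] R [0.001, -0.07, -0.001] g 1 rows>= 2
T [-0.021, -0.007, 0.543] R [0.001, -0.037, -0.001] g 1 rows>= 1
   -> [ 0.62  -0.053  0.2  ]
T [0.0, 1.0, 0.0] R [0.0, -0.0, 0.0] g 1 rows>= 2
T [0.0, 0.0, 0.0] R [0.0, -0.0, 0.0] g 1 rows>= 1
   -> [ 0.62  -0.053  0.12 ]
```

Call:
{"fn": "arm_command", "kwargs": {"translation": [[-0.03,0,0.25],[-0.06,0,0.5],[-0.08,0,0.75],[-0.11,0,1],[-0.11,0,1]], "rotation": [[0,-0.02,0],[0,-0.035,0],[0,-0.05,0],[0,-0.07,0],[0,-0.07,0]], "grip": [1,1,1,1,1]}}

```text
time_s: 11.3
position: [0.5799, -0.0612, 0.1985]
tcp_rot: [[0.161, 0.0, 0.987], [-0.987, 0.001, 0.161], [-0.001, -1.0, 0.001]]
force: [-0.5, -0.4, -1.8]
opening: 0.676
```

Call:
{"fn": "arm_command", "kwargs": {"translation": [[0,0,0.25],[-0.02,0,0.54],[-0.02,0,0.54]], "rotation": [[0,-0.02,0],[0,-0.037,0],[0,-0.037,0]], "grip": [1,1,1]}}

```text
time_s: 11.6
position: [0.6218, -0.0529, 0.1988]
tcp_rot: [[0.198, 0.001, 0.98], [-0.98, 0.001, 0.198], [-0.0, -1.0, 0.001]]
force: [-0.8, -0.3, -2.2]
opening: 0.675
```

Call:
{"fn": "arm_command", "kwargs": {"translation": [[0,0.25,0],[0,0.5,0],[0,0.75,0],[0,0.75,0]], "rotation": [[0,0,0],[0,0,0],[0,0,0],[0,0,0]], "grip": [1,1,1,1]}}

```text
time_s: 12.0
position: [0.6159, -0.0527, 0.1361]
tcp_rot: [[0.197, -0.01, 0.98], [-0.98, 0.003, 0.197], [-0.005, -1.0, -0.009]]
force: [-0.7, -0.4, -1.3]
opening: 0.677
```

```bash
python3 - <<'E'
from h import *
S=cap('scene');T=cap('top'); s=bot.read_state(); p=s['position'];print(p,s['force'])
im=[]
a=np.linspace(0,6.28,40)
for c,w in ((S,(190,310,215,335)),(T,(150,270,255,375))):
    I=cv2.resize(c['image'],None,fx=3.3,fy=3.3,interpolation=2)
    for x,y,z,rr,col in ((.6205,-.0531,.06,.034,(0,255,0)),(p[0],p[1],p[2]-.05,.017,(255,255,0))):
        cv2.polylines(I,[(proj(c,np.c_[x+rr*np.cos(a),y+rr*np.sin(a),0*a+z])*3.3).round().astype(int)],True,col,1)
    y0,y1,x0,x1=[int(q*3.3) for q in w]
    im.append(I[y0:y1,x0:x1])
cv2.imwrite('pics/ov3.png',np.hstack(im))
E
```

```text
[ 0.61909019 -0.05349857  0.13933019] [-0.09382063 -0.15338882 -1.49983473]
```

View pics/ov3.png

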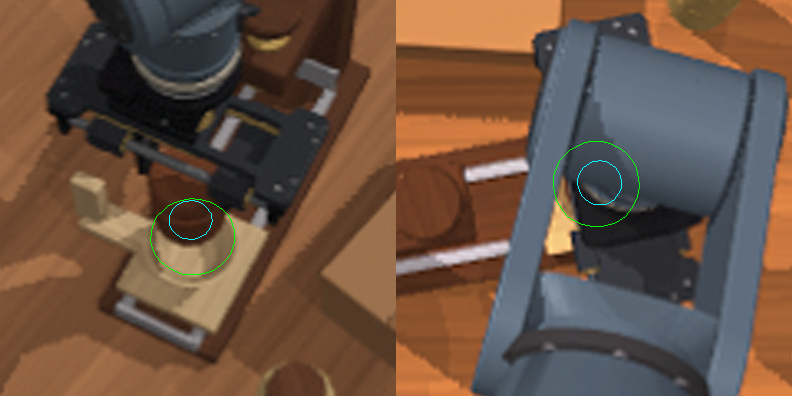

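Call:
{"fn": "arm_command", "kwargs": {"translation": [[0,0.12,0.01],[0,0.25,0.01],[0,0.35,0.01],[0,0.43,0.01],[0,0.5,0.01]], "rotation": [[0,0,0],[0,0,0],[0,0,0],[0,0,0],[0,0,0]], "grip": [1,1,1,1,1]}}

```text
time_s: 12.6
position: [0.621, -0.0536, 0.0991]
tcp_rot: [[0.198, -0.001, 0.98], [-0.98, 0.0, 0.198], [-0.0, -1.0, -0.001]]
force: [-0.4, -0.3, -2.0]
opening: 0.674
```

Call:
{"fn": "arm_command", "kwargs": {"translation": [[0,0.03,0],[0,0.06,0],[0,0.09,0],[0,0.12,0],[0,0.12,0]], "rotation": [[0,0,0],[0,0,0],[0,0,0],[0,0,0],[0,0,0]], "grip": [1,1,1,1,1]}}

```text
time_s: 13.1
position: [0.621, -0.0536, 0.0901]
tcp_rot: [[0.198, -0.0, 0.98], [-0.98, 0.0, 0.198], [-0.0, -1.0, -0.0]]
force: [-1.0, -0.6, -2.1]
opening: 0.673
```

Call:
{"fn": "arm_command", "kwargs": {"translation": [[0,0.015,0],[0,0.03,0],[0,0.04,0],[0,0.04,0]], "rotation": [[0,0,0],[0,0,0],[0,0,0],[0,0,0]], "grip": [1,1,1,1]}}

```text
time_s: 13.5
position: [0.621, -0.0539, 0.0873]
tcp_rot: [[0.198, -0.0, 0.98], [-0.98, -0.0, 0.198], [0.0, -1.0, -0.001]]
force: [-1.6, -0.3, -0.3]
opening: 0.675
```

Call:
{"fn": "arm_command", "kwargs": {"translation": [[0,0.01,0],[0,0.02,0],[0,0.02,0]], "rotation": [[0,0,0],[0,0,0],[0,0,0]], "grip": [1,1,1]}}

```text
time_s: 13.8
position: [0.6211, -0.054, 0.0858]
tcp_rot: [[0.198, -0.0, 0.98], [-0.98, -0.0, 0.198], [0.0, -1.0, -0.0]]
force: [-2.2, -2.1, 2.4]
opening: 0.678
```

Call:
{"fn": "arm_command", "kwargs": {"translation": [[0,0,0],[0,0,0],[0,0,0],[0,0,0],[0,0,0]], "rotation": [[0,0,0],[0,0,0],[0,0,0],[0,0,0],[0,0,0]], "grip": [-0.5,-0.7,-0.9,-1,-1]}}

```text
time_s: 14.3
position: [0.6214, -0.0535, 0.0854]
tcp_rot: [[0.198, 0.0, 0.98], [-0.98, 0.0, 0.198], [-0.0, -1.0, 0.0]]
force: [-0.9, -0.1, -0.2]
opening: 0.974
```

Call:
{"fn": "arm_command", "kwargs": {"translation": [[0,0,0],[0,-0.15,0],[0,-0.4,0],[0,-0.7,0],[0,-1,0]], "rotation": [[0,0,0],[0,0,0],[0,0,0],[0,0,0],[0,0,0]], "grip": [-1,-1,-1,-1,-1]}}

```text
time_s: 14.8
position: [0.6213, -0.0537, 0.1671]
tcp_rot: [[0.198, 0.0, 0.98], [-0.98, -0.0, 0.198], [0.0, -1.0, 0.0]]
force: [-0.3, -0.5, 0.8]
opening: 1.0
```

```bash
python3 - <<'E'
from h import *
v=[.6025,.0353,.2006,.0148]
t=P2W(v,(-.095,-.105+v[3],.068)); print(t)
plan([(tuple(t[:2]-[.02,0])+(.2,),-78.5,-1),(tuple(t[:2])+(.13,),-78.5,-1)])
E
```

```text
[ 0.52737803 -0.07202068  0.068     ]
at [ 0.6213 -0.0537  0.1671] jaw 11.4
T [-0.038, -0.275, -0.962] R [-0.0, 1.0, -0.0] g -1 rows>= 7
T [0.406, -0.137, -0.255] R [-0.0, 0.498, -0.0] g -1 rows>= 4
   -> [ 0.507 -0.072  0.2  ]
T [-0.245, 0.875, 0.049] R [-0.0, 0.0, -0.0] g -1 rows>= 2
   -> [ 0.527 -0.072  0.13 ]
```

Call:
{"fn": "arm_command", "kwargs": {"translation": [[0,-0.42,-0.1],[0,-0.42,-0.5],[0,-0.42,-0.962],[0,-0.42,-0.962],[0,-0.42,-0.962]], "rotation": [[0,0,0],[0,0.14,0],[0,0.28,0],[0,0.42,0],[0,0.5,0]], "grip": [-1,-1,-1,-1,-1]}}

```text
time_s: 15.3
position: [0.5448, -0.069, 0.2004]
tcp_rot: [[-0.324, 0.001, 0.946], [-0.946, -0.0, -0.324], [-0.0, -1.0, 0.001]]
force: [0.1, -0.2, 0.3]
opening: 1.001
```

Call:
{"fn": "arm_command", "kwargs": {"translation": [[0,0,0],[0,0,0],[0,0,0],[0,0,0],[0,0,0]], "rotation": [[0,0.14,0],[0,0.28,0],[0,0.42,0],[0,0.56,0],[0,0.7,0]], "grip": [-1,-1,-1,-1,-1]}}

```text
time_s: 15.8
position: [0.546, -0.0689, 0.2001]
tcp_rot: [[-0.874, 0.001, 0.486], [-0.486, -0.0, -0.874], [-0.001, -1.0, 0.001]]
force: [0.3, -0.1, -0.4]
opening: 1.0
```

```bash
python3 - <<'E'
from h import *
S=cap('scene');T=cap('top')
for k,c in (('scene',S),('top',T)):
    for n,z in (('tab_grip',.068),('dish_floor',.034),('caddy',.035),('caddy_mid',.079)):
        for r in models.spot_point(k,n)[:4]:
            p=px(r['point']); q=atz(c,p,z)
            if abs(q[1])<.15:print(n,k,round(r['conf'],2),p.round(1),q[:2].round(4))
v=[.6025,.0353,.2006,.0148]
t=P2W(v,(-.095,-.105+v[3],.068))
plan([(tuple(t[:2])+(.18,),-78.5,-1),(tuple(t[:2])+(.14,),-78.5,-1)])
I=[cv2.resize(S['image'][190:310,215:335],(396,396),interpolation=2),cv2.resize(T['image'][150:270,255:375],(396,396),interpolation=2)]
cv2.imwrite('pics/v4.png',np.hstack(I))
E
```

```text
tab_grip scene 0.94 [238.1 245.3] [ 0.5182 -0.0752]
dish_floor scene 0.58 [276.5 264.2] [ 0.625  -0.0445]
dish_floor scene 0.56 [275.2 260.1] [ 0.6147 -0.037 ]
caddy scene 0.88 [273.7 268.5] [ 0.627  -0.0598]
caddy_mid scene 0.93 [274.3 259.3] [ 0.6248 -0.0533]
caddy_mid scene 0.35 [356.5 272.1] [0.8182 0.0467]
dish_floor top 0.64 [318.2 210. ] [ 0.6109 -0.0625]
caddy top 0.67 [314.6 206.8] [ 0.6194 -0.0529]
caddy_mid top 0.64 [317.4 204. ] [ 0.6232 -0.0568]
at [ 0.5458 -0.0689  0.1992] jaw -60.6
T [0.22, 0.239, -0.079] R [0.0, 0.299, -0.0] g -1 rows>= 3
   -> [ 0.527 -0.072  0.18 ]
T [-0.0, 0.5, 0.0] R [0.0, -0.0, -0.0] g -1 rows>= 1
   -> [ 0.527 -0.072  0.14 ]
```

View pics/v4.png

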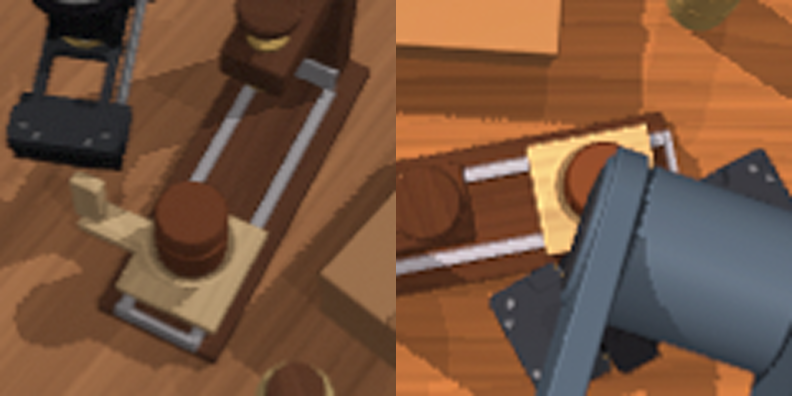

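Call:
{"fn": "arm_command", "kwargs": {"translation": [[0.22,0.24,-0.08],[0.22,0.24,-0.08],[0.22,0.24,-0.08],[0.22,0.24,-0.08]], "rotation": [[0,0.14,0],[0,0.28,0],[0,0.3,0],[0,0.3,0]], "grip": [-1,-1,-1,-1]}}

```text
time_s: 16.7
position: [0.5279, -0.0721, 0.1802]
tcp_rot: [[-0.98, 0.001, 0.2], [-0.2, -0.0, -0.98], [-0.001, -1.0, 0.001]]
force: [0.5, 0.6, -0.5]
opening: 1.0
```

Call:
{"fn": "arm_command", "kwargs": {"translation": [[0,0.25,0],[0,0.5,0],[0,0.75,0],[0,0.9,0],[0,0.9,0]], "rotation": [[0,0,0],[0,0,0],[0,0,0],[0,0,0],[0,0,0]], "grip": [-1,-1,-1,-1,-1]}}

```text
time_s: 17.2
position: [0.5267, -0.0717, 0.1066]
tcp_rot: [[-0.98, -0.003, 0.199], [-0.199, 0.001, -0.98], [0.002, -1.0, -0.001]]
force: [-1.7, 0.1, -0.2]
opening: 1.003
```

Call:
{"fn": "arm_command", "kwargs": {"translation": [[0,0.2,0],[0,0.4,0],[0,0.44,0],[0,0.44,0]], "rotation": [[0,0,0],[0,0,0],[0,0,0],[0,0,0]], "grip": [-1,-1,-1,-1]}}

```text
time_s: 17.6
position: [0.5277, -0.072, 0.073]
tcp_rot: [[-0.98, 0.0, 0.198], [-0.198, -0.0, -0.98], [-0.0, -1.0, 0.0]]
force: [-0.3, -0.7, -0.8]
opening: 0.998
```

Call:
{"fn": "arm_command", "kwargs": {"translation": [[0,0,0],[0,0,0],[0,0,0],[0,0,0],[0,0,0]], "rotation": [[0,0,0],[0,0,0],[0,0,0],[0,0,0],[0,0,0]], "grip": [-0.5,-0.2,0.1,0.3,0.45]}}

```text
time_s: 18.1
position: [0.5275, -0.072, 0.0729]
tcp_rot: [[-0.98, 0.0, 0.198], [-0.198, -0.0, -0.98], [-0.0, -1.0, 0.0]]
force: [-0.1, -0.8, 0.4]
opening: 0.633
```

Call:
{"fn": "arm_command", "kwargs": {"translation": [[0,0,0],[0,0,0],[0,0,0],[0,0,0],[0,0,0]], "rotation": [[0,0,0],[0,0,0],[0,0,0],[0,0,0],[0,0,0]], "grip": [0.5,0.55,0.6,0.65,0.7]}}

```text
time_s: 18.6
position: [0.5273, -0.0719, 0.0727]
tcp_rot: [[-0.98, -0.0, 0.198], [-0.198, 0.0, -0.98], [0.0, -1.0, -0.0]]
force: [0.3, 0.2, 0.7]
opening: 0.197
```

Call:
{"fn": "arm_command", "kwargs": {"translation": [[0,0,0],[0,0,0],[0,0,0],[0,0,0],[0,0,0]], "rotation": [[0,0,0],[0,0,0],[0,0,0],[0,0,0],[0,0,0]], "grip": [0.8,0.9,1,1,1]}}

```text
time_s: 19.1
position: [0.5273, -0.072, 0.0727]
tcp_rot: [[-0.98, 0.0, 0.198], [-0.198, -0.0, -0.98], [-0.0, -1.0, 0.0]]
force: [0.2, 0.1, 0.0]
opening: 0.005
```

```bash
python3 - <<'E'
from h import *
p=np.array(bot.read_state()['position'])
d=np.array([-np.sin(.2006),np.cos(.2006),0])
plan([(p+d*.06,-78.5,1),(p+d*.115,-78.5,1)])
E
```

```text
at [ 0.5273 -0.072   0.0727] jaw -78.6
T [0.001, -0.0, -0.75] R [-0.0, -0.002, -0.0] g 1 rows>= 2
   -> [ 0.515 -0.013  0.073]
T [-0.0, -0.0, -0.687] R [-0.0, 0.0, -0.0] g 1 rows>= 2
   -> [0.504 0.041 0.073]
```

```bash
python3 - <<'E'
from h import *
S=cap('scene')
np.save('S.npy',np.r_[S['mtx'].ravel()]) 
I=cv2.resize(S['image'][200:300,205:305],(600,600),interpolation=2)
def dot(P,col):
    q=proj(S,P)[0]; cv2.circle(I,tuple(int(x) for x in ((q-[205,200])*6).round()),4,col,-1)
p=np.array(bot.read_state()['position']); dot(p,(0,0,255)); dot(p-[0,0,.022],(255,0,255)); dot([.5274,-.0721,.068],(0,255,0))
cv2.imwrite('pics/v5.png',I)
E
```

```text
(no output)
```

View pics/v5.png

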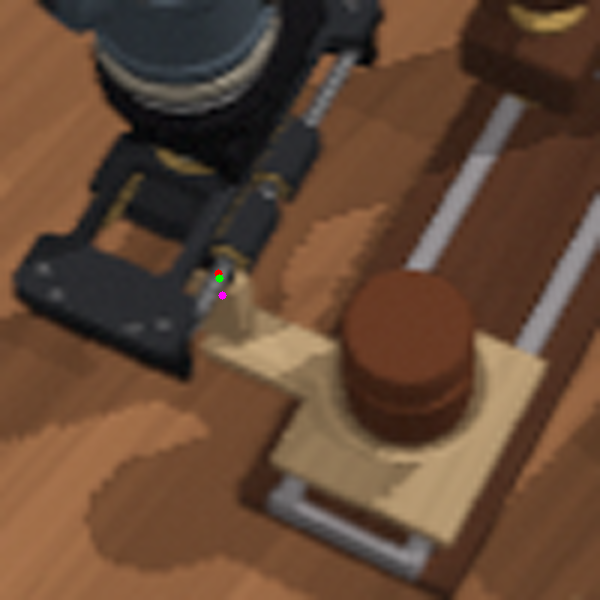

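```bash
python3 - <<'E'
from h import *
np.set_printoptions(precision=4,suppress=True)
S=cap('scene');T=cap('top')
print('cam',-S['R'].T@S['t'],-T['R'].T@T['t'])
print(atz(S,(241.7,245.5),.086),atz(S,(241.7,250.6),.068),atz(S,(244,255),.05))
t0=cv2.imread('pics/t0.png');v=cv2.imread('pics/s0.png')
# scene s0 & top t0 enlarged, with tab-box hypotheses
def box(c,I,sc,o,x,y,yaw,col):
    c_,s_=np.cos(yaw),np.sin(yaw)
    for z in (.086,.033):
        P=[[x+c_*a-s_*b,y+s_*a+c_*b,z] for a,b in ((-.013,-.007),(.013,-.007),(.013,.007),(-.013,.007))]
        cv2.polylines(I,[((proj(c,P)-o)*sc).round().astype(int)],True,col,1)
A=cv2.resize(v[215:285,220:290],(400,400),interpolation=2)
B=cv2.resize(t0[190:260,280:350],(400,400),interpolation=2)
sc=400/70
box(S,A,sc,[220,215],.5274,-.0721,.2006,(0,255,0));box(T,B,sc,[280,190],.5274,-.0721,.2006,(0,255,0))
cv2.imwrite('pics/v6.png',np.hstack([A,B]))
E
```

```text
cam [ 0.9743 -0.4847  1.243 ] [0.5325 0.0305 1.155 ]
[ 0.5332 -0.0762  0.086 ] [ 0.5361 -0.0817  0.068 ] [ 0.5428 -0.0821  0.05  ]
```

View pics/v6.png

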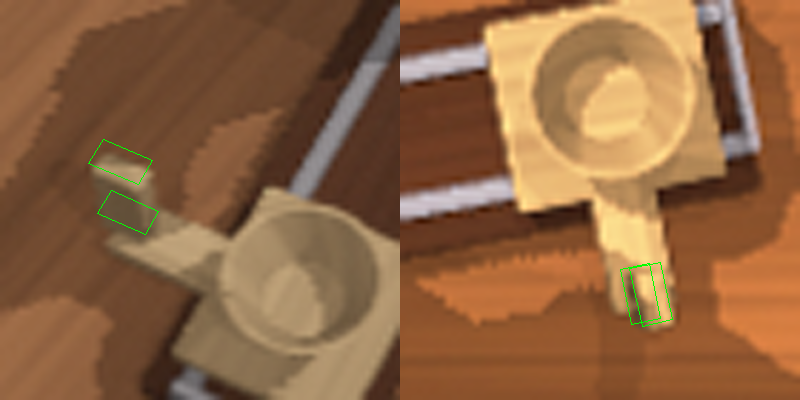

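```bash
python3 - <<'E'
from h import *
np.set_printoptions(precision=4,suppress=True)
S=cap('scene'); print(bot.read_state()['opening'])
for n in ('tab_grip',):
    for r in models.spot_point('scene',n): print(n,r['conf'],px(r['point']))
    for r in models.recognise('scene',n): print(n,r['conf'],np.array(r['extent'])*[560,420,560,420])
p=np.array(bot.read_state()['position'])
A=cv2.resize(S['image'][225:275,222:272],(590,590),interpolation=2)
B=cv2.resize(cv2.imread('pics/s0.png')[225:275,222:272],(200,200),interpolation=2)
def seg(a,b,col):
    q=((proj(S,[a,b])-[222,225])*11.8).round().astype(int); cv2.line(A,tuple(map(int,q[0])),tuple(map(int,q[1])),col,1)
seg(p-[0,0,.022],p+[0,0,.05],(0,0,255))
d=np.array([-np.sin(.2),np.cos(.2),0]);e=np.array([np.cos(.2),np.sin(.2),0]);t=p-[0,0,.022]
for k in (-.0095,.0095): seg(t+e*k-d*.015,t+e*k+d*.015,(255,255,0))
cv2.imwrite('pics/v7.png',np.hstack([A,cv2.copyMakeBorder(B,0,390,0,0,0)]))
E
```

```text
0.00045607377811157375
tab_grip 0.95 [238.616 244.692]
tab_grip 0.87 [240.688 243.096 290.976 292.488]
```

View pics/v7.png

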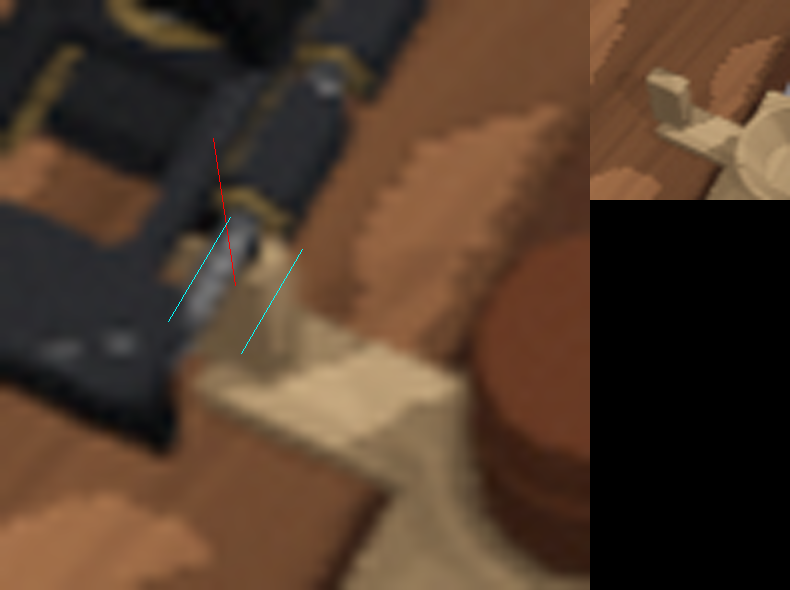

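Call:
{"fn": "arm_command", "kwargs": {"translation": [[0,0,-0.1],[0,0,-0.2],[0,0,-0.3],[0,0,-0.4]], "rotation": [[0,0,0],[0,0,0],[0,0,0],[0,0,0]], "grip": [1,1,1,1]}}

```text
time_s: 19.8
position: [0.5206, -0.0395, 0.0727]
tcp_rot: [[-0.98, -0.0, 0.198], [-0.198, 0.0, -0.98], [0.0, -1.0, -0.0]]
force: [0.1, 0.3, -1.2]
opening: 0.006
```

```bash
python3 - <<'E'
from h import *
np.set_printoptions(precision=3,suppress=True)
S=cap('scene'); s=bot.read_state(); print(s['position'],s['force'],s['moment'],s['opening'])
for r in models.spot_point('scene','tab_grip'): print(r['conf'],px(r['point']))
for n in('caddy','caddy_mid'):
  for r in models.spot_point('scene',n): print(n,r['conf'],px(r['point']))
E
```

```text
[ 0.52  -0.038  0.073] [-0.846  0.075  0.571] [0.035 0.068 0.015] 0.0033606175313580463
0.76 [241.304 247.8  ]
0.44 [196.224 341.292]
caddy 0.75 [273.784 267.498]
caddy 0.73 [324.52  137.508]
caddy 0.59 [269.024 145.488]
caddy_mid 0.84 [269.304 137.382]
caddy_mid 0.8 [325.416 127.89 ]
caddy_mid 0.56 [273.    259.182]
```

Call:
{"fn": "arm_command", "kwargs": {"translation": [[-0.1,0,0],[-0.1,0,0.08],[-0.1,0,0.16],[-0.1,0,0.24]], "rotation": [[0,0,0],[0,0,0],[0,0,0],[0,0,0]], "grip": [1,1,1,1]}}

```text
time_s: 20.4
position: [0.5329, -0.0587, 0.0727]
tcp_rot: [[-0.98, 0.0, 0.197], [-0.197, -0.0, -0.98], [-0.0, -1.0, 0.0]]
force: [0.3, -0.7, -0.3]
opening: 0.004
```

Call:
{"fn": "arm_command", "kwargs": {"translation": [[0,0,0.05],[0,0,0.1],[0,0,0.15],[0,0,0.2]], "rotation": [[0,0,0],[0,0,0],[0,0,0],[0,0,0]], "grip": [1,1,1,1]}}

```text
time_s: 20.8
position: [0.5358, -0.0738, 0.0727]
tcp_rot: [[-0.98, -0.0, 0.197], [-0.197, 0.0, -0.98], [0.0, -1.0, -0.0]]
force: [0.3, 0.2, 0.1]
opening: 0.01
```

Call:
{"fn": "arm_command", "kwargs": {"translation": [[0,0,0.06],[0,0,0.12],[0,0,0.18],[0,0,0.25]], "rotation": [[0,0,0],[0,0,0],[0,0,0],[0,0,0]], "grip": [1,1,1,1]}}

```text
time_s: 21.2
position: [0.5398, -0.0934, 0.0727]
tcp_rot: [[-0.98, -0.0, 0.198], [-0.198, 0.0, -0.98], [0.0, -1.0, -0.0]]
force: [0.5, -0.2, -0.3]
opening: 0.007
```

```bash
python3 - <<'E'
from h import *
np.set_printoptions(precision=3,suppress=True)
S=cap('scene');T=cap('top'); s=bot.read_state(); print(s['position'],s['force'],s['opening'])
for k in('scene','top'):
  for n in('tab_grip','caddy','dish_floor'):
    for r in models.spot_point(k,n)[:3]: print(k,n,round(r['conf'],2),px(r['point']))
cv2.imwrite('pics/s8.png',S['image']);cv2.imwrite('pics/t8.png',T['image'])
import pickle;pickle.dump((S,T),open('cam.pkl','wb'))
E
```

```text
[ 0.54  -0.094  0.073] [-0.088  0.993 -0.371] 0.0052232152482796996
scene tab_grip 0.9 [241.024 245.406]
scene caddy 0.93 [273.224 266.784]
scene caddy 0.81 [321.72  136.794]
scene caddy 0.79 [270.48  144.186]
scene dish_floor 0.59 [273.392 267.708]
top caddy 0.88 [188.384 306.894]
top caddy 0.63 [138.32  262.794]
top caddy 0.58 [314.216 207.606]
top dish_floor 0.73 [311.92  208.908]
```

```bash
python3 - <<'E'
from h import *
import pickle
S,T=pickle.load(open('cam.pkl','rb'))
print('tip_extent',bot.tip_extent,[a for a in dir(bot) if a[0]!='_'])
for z in (.15,.168,.19,.21,.23): print(z,proj(S,[[.485,.293,z],[.408,.357,z]]).round(1).tolist())
# where is dark gripper in s8 vs s0 near tab: difference mask
a=cv2.imread('pics/s0.png').astype(int);b=cv2.imread('pics/s8.png').astype(int)
p=np.array([.5398,-.0934,.0727])
for z in (-.022,0,.03,.06,.1): print('tcp+',z,proj(S,p+[0,0,z])[0].round(1), b[tuple(proj(S,p+[0,0,z])[0].round().astype(int)[::-1])])
A=cv2.resize(b[205:275,200:280].astype(np.uint8),(560,490),interpolation=2)
q=((proj(S,[p-[0,0,.022],p,p+[0,0,.06]])-[200,205])*7).round().astype(int)
for i in q: cv2.circle(A,tuple(map(int,i)),2,(0,0,255),-1)
B=cv2.resize(cv2.imread('pics/t8.png')[205:275,290:325],(240,480),interpolation=2)
cv2.imwrite('pics/v8.png',np.hstack([A,cv2.copyMakeBorder(B,0,10,0,0,0)]))
E
```

```text
tip_extent 0.022 ['PlanningError', 'hand_in', 'read_state', 'tip_extent']
0.15 [[308.9, 135.7], [300.4, 110.7]]
0.168 [[309.2, 131.7], [300.6, 106.6]]
0.19 [[309.6, 126.6], [300.8, 101.4]]
0.21 [[309.9, 121.9], [301.1, 96.6]]
0.23 [[310.3, 117.1], [301.3, 91.7]]
tcp+ -0.022 [240.5 257.3] [ 81 105 124]
tcp+ 0 [239.9 253.7] [105 104 104]
tcp+ 0.03 [239.  248.6] [33 36 40]
tcp+ 0.06 [238.2 243.3] [46 42 42]
tcp+ 0.1 [236.9 235.9] [17 26 29]
```

View pics/v8.png

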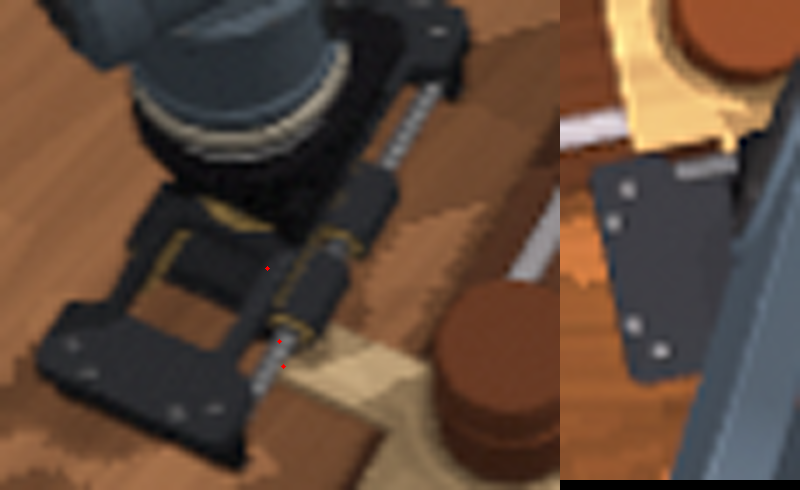

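The picture and the contact-free sweeps agree that the fingertips ride about 40 mm higher than the reported TCP implies, so they passed over the tab. I'll raise, open, centre over the tab and descend about 40 mm lower while watching the force.

Call:
{"fn": "arm_command", "kwargs": {"translation": [[0,-0.25,0],[0.06,-0.25,-0.12],[0.1,-0.25,-0.24],[0.1,-0.25,-0.24]], "rotation": [[0,0,0],[0,0,0],[0,0,0],[0,0,0]], "grip": [0.5,0,-0.3,-0.3]}}

```text
time_s: 22.0
position: [0.5257, -0.0737, 0.092]
tcp_rot: [[-0.98, -0.004, 0.199], [-0.199, 0.002, -0.98], [0.003, -1.0, -0.002]]
force: [-1.2, -0.8, 0.1]
opening: 0.283
```

Call:
{"fn": "arm_command", "kwargs": {"translation": [[0,0,0],[0,0.1,0],[0,0.2,0],[0,0.3,0],[0,0.4,0]], "rotation": [[0,0,0],[0,0,0],[0,0,0],[0,0,0],[0,0,0]], "grip": [-0.4,-0.4,-0.4,-0.4,-0.4]}}

```text
time_s: 22.5
position: [0.5278, -0.076, 0.0595]
tcp_rot: [[-0.98, -0.001, 0.197], [-0.197, 0.0, -0.98], [0.001, -1.0, -0.0]]
force: [0.5, 0.2, -1.2]
opening: 0.681
```

Call:
{"fn": "arm_command", "kwargs": {"translation": [[0,0.07,0],[0,0.14,0],[0,0.2,0],[0,0.2,0]], "rotation": [[0,0,0],[0,0,0],[0,0,0],[0,0,0]], "grip": [-0.4,-0.4,-0.4,-0.4]}}

```text
time_s: 22.9
position: [0.5277, -0.0757, 0.044]
tcp_rot: [[-0.98, -0.001, 0.198], [-0.198, 0.0, -0.98], [0.001, -1.0, -0.001]]
force: [-0.6, -0.1, -0.4]
opening: 0.703
```

Call:
{"fn": "arm_command", "kwargs": {"translation": [[0,0.05,0],[0,0.1,0],[0,0.1,0],[0,0.1,0],[0,0.1,0]], "rotation": [[0,0,0],[0,0,0],[0,0,0],[0,0,0],[0,0,0]], "grip": [-0.4,-0.4,0,0.3,0.5]}}

```text
time_s: 23.4
position: [0.5282, -0.0759, 0.0368]
tcp_rot: [[-0.98, 0.0, 0.198], [-0.198, -0.0, -0.98], [-0.0, -1.0, 0.0]]
force: [-0.2, 0.0, -0.6]
opening: 0.509
```

Call:
{"fn": "arm_command", "kwargs": {"translation": [[0,0,0],[0,0,0],[0,0,0],[0,0,0],[0,0,0]], "rotation": [[0,0,0],[0,0,0],[0,0,0],[0,0,0],[0,0,0]], "grip": [0.6,0.7,0.9,1,1]}}

```text
time_s: 23.9
position: [0.5281, -0.0757, 0.0368]
tcp_rot: [[-0.981, 0.0, 0.196], [-0.196, 0.0, -0.981], [-0.0, -1.0, -0.0]]
force: [0.6, 0.2, 0.6]
opening: 0.16
```

Call:
{"fn": "arm_command", "kwargs": {"translation": [[0,0,0],[0,0,0]], "rotation": [[0,0,0],[0,0,0]], "grip": [1,1]}}

```text
time_s: 24.1
position: [0.5281, -0.0757, 0.0368]
tcp_rot: [[-0.98, 0.0, 0.197], [-0.197, 0.0, -0.98], [-0.0, -1.0, -0.0]]
force: [-0.0, 1.3, 1.6]
opening: 0.16
```

Tab gripped: opening 0.16 is about 14 mm. Now I'll slide it in gently.

Call:
{"fn": "arm_command", "kwargs": {"translation": [[0,0,-0.05],[0,0,-0.12],[0,0,-0.22],[0,0,-0.32],[0,0,-0.42]], "rotation": [[0,0,0],[0,0,0],[0,0,0],[0,0,0],[0,0,0]], "grip": [1,1,1,1,1]}}

```text
time_s: 24.6
position: [0.5219, -0.0422, 0.0368]
tcp_rot: [[-0.98, 0.001, 0.198], [-0.198, -0.0, -0.98], [-0.001, -1.0, 0.0]]
force: [1.5, -2.5, -1.7]
opening: 0.158
```

Call:
{"fn": "arm_command", "kwargs": {"translation": [[0,0,-0.12],[0,0,-0.24],[0,0,-0.36],[0,0,-0.48],[0,0,-0.6]], "rotation": [[0,0,0],[0,0,0],[0,0,0],[0,0,0],[0,0,0]], "grip": [1,1,1,1,1]}}

```text
time_s: 25.1
position: [0.5131, 0.0049, 0.0368]
tcp_rot: [[-0.98, 0.003, 0.198], [-0.198, -0.0, -0.98], [-0.002, -1.0, 0.001]]
force: [5.9, -1.5, -4.2]
opening: 0.157
```

Call:
{"fn": "arm_command", "kwargs": {"translation": [[0,0,-0.1],[0,0,-0.2],[0,0,-0.28],[0,0,-0.35],[0,0,-0.35]], "rotation": [[0,0,0],[0,0,0],[0,0,0],[0,0,0],[0,0,0]], "grip": [1,1,1,1,1]}}

```text
time_s: 25.6
position: [0.5079, 0.0332, 0.0368]
tcp_rot: [[-0.98, 0.003, 0.197], [-0.197, 0.001, -0.98], [-0.003, -1.0, -0.0]]
force: [5.2, 2.9, -3.6]
opening: 0.153
```

Call:
{"fn": "arm_command", "kwargs": {"translation": [[-0.01,0,-0.03],[-0.02,0,-0.06],[-0.02,0,-0.09],[-0.02,0,-0.12],[-0.02,0,-0.12]], "rotation": [[0,0,0],[0,0,0],[0,0,0],[0,0,0],[0,0,0]], "grip": [1,1,1,1,1]}}

```text
time_s: 26.1
position: [0.5062, 0.0419, 0.0368]
tcp_rot: [[-0.98, 0.0, 0.197], [-0.197, 0.001, -0.98], [-0.0, -1.0, -0.0]]
force: [4.3, 1.2, -2.7]
opening: 0.155
```

Call:
{"fn": "arm_command", "kwargs": {"translation": [[0,0,-0.02],[0,0,-0.04],[0,0,-0.05],[0,0,-0.05]], "rotation": [[0,0,0],[0,0,0],[0,0,0],[0,0,0]], "grip": [1,1,1,1]}}

```text
time_s: 26.5
position: [0.5055, 0.0453, 0.0368]
tcp_rot: [[-0.98, 0.0, 0.197], [-0.197, 0.0, -0.98], [-0.0, -1.0, -0.0]]
force: [4.4, 0.7, -1.0]
opening: 0.156
```

Call:
{"fn": "arm_command", "kwargs": {"translation": [[0,0,-0.02],[0,0,-0.04],[0,0,-0.04],[0,0,-0.04]], "rotation": [[0,0,0],[0,0,0],[0,0,0],[0,0,0]], "grip": [1,1,1,1]}}

```text
time_s: 26.9
position: [0.5049, 0.0486, 0.0368]
tcp_rot: [[-0.98, 0.001, 0.197], [-0.197, 0.0, -0.98], [-0.001, -1.0, -0.0]]
force: [4.5, 0.5, -2.4]
opening: 0.158
```

Call:
{"fn": "arm_command", "kwargs": {"translation": [[0,0,-0.02],[0,0,-0.04],[0,0,-0.04],[0,0,-0.04]], "rotation": [[0,0,0],[0,0,0],[0,0,0],[0,0,0]], "grip": [1,1,1,1]}}

```text
time_s: 27.3
position: [0.5043, 0.0516, 0.0368]
tcp_rot: [[-0.98, 0.001, 0.197], [-0.197, 0.0, -0.98], [-0.001, -1.0, -0.0]]
force: [4.9, -0.2, -2.0]
opening: 0.158
```

Call:
{"fn": "arm_command", "kwargs": {"translation": [[0,0,-0.02],[0,0,-0.04],[0,0,-0.04],[0,0,-0.04]], "rotation": [[0,0,0],[0,0,0],[0,0,0],[0,0,0]], "grip": [1,1,1,1]}}

```text
time_s: 27.7
position: [0.5038, 0.0548, 0.0368]
tcp_rot: [[-0.98, 0.001, 0.197], [-0.197, 0.0, -0.98], [-0.001, -1.0, 0.0]]
force: [5.3, -0.4, -2.9]
opening: 0.164
```

Call:
{"fn": "arm_command", "kwargs": {"translation": [[0,0,-0.02],[0,0,-0.04],[0,0,-0.04],[0,0,-0.04]], "rotation": [[0,0,0],[0,0,0],[0,0,0],[0,0,0]], "grip": [1,1,1,1]}}

```text
time_s: 28.1
position: [0.5036, 0.0558, 0.0368]
tcp_rot: [[-0.98, 0.001, 0.199], [-0.199, -0.003, -0.98], [-0.001, -1.0, 0.003]]
force: [4.7, -8.5, -3.1]
opening: 0.158
```

Carriage is against its stop: 8.5 N of reaction and motion halted. I'll release, rise and go over the knob.

Call:
{"fn": "arm_command", "kwargs": {"translation": [[0,0,0],[0,0,0],[0,0,0],[0,0,0]], "rotation": [[0,0,0],[0,0,0],[0,0,0],[0,0,0]], "grip": [0.5,0.2,0.0,0.0]}}

```text
time_s: 28.5
position: [0.5011, 0.0583, 0.0365]
tcp_rot: [[-0.98, -0.003, 0.198], [-0.198, 0.0, -0.98], [0.003, -1.0, -0.001]]
force: [-0.2, -0.0, -1.0]
opening: 0.429
```

Call:
{"fn": "arm_command", "kwargs": {"translation": [[0,-0.3,0],[0,-0.6,0],[0,-1,0],[0,-1,0]], "rotation": [[0,0,0],[0,0,0],[0,0,0],[0,0,0]], "grip": [0,0,0,0]}}

```text
time_s: 28.9
position: [0.5048, 0.058, 0.1199]
tcp_rot: [[-0.98, 0.006, 0.199], [-0.199, -0.001, -0.98], [-0.006, -1.0, 0.002]]
force: [1.2, -0.5, 0.2]
opening: 0.501
```

Call:
{"fn": "arm_command", "kwargs": {"translation": [[0,-0.5,0],[0,-1,0],[0,-1,0]], "rotation": [[0,0,0],[0,0,0],[0,0,0]], "grip": [0,0.5,1]}}

```text
time_s: 29.2
position: [0.5057, 0.0578, 0.2007]
tcp_rot: [[-0.98, 0.009, 0.198], [-0.198, -0.001, -0.98], [-0.009, -1.0, 0.003]]
force: [0.9, 0.2, -0.1]
opening: 0.393
```

Call:
{"fn": "arm_command", "kwargs": {"translation": [[0,-0.4,0],[0,-0.8,0],[0,-0.8,0]], "rotation": [[0,0,0],[0,0,0],[0,0,0]], "grip": [1,1,1]}}

```text
time_s: 29.5
position: [0.5048, 0.0578, 0.2633]
tcp_rot: [[-0.98, 0.006, 0.198], [-0.198, -0.001, -0.98], [-0.006, -1.0, 0.002]]
force: [0.8, -0.6, 0.6]
opening: 0.132
```

```bash
python3 - <<'E'
from h import *
np.set_printoptions(precision=4,suppress=True)
S=cap('scene');T=cap('top')
for k,c in (('scene',S),('top',T)):
  for n,z in (('knob_top',.229),('caddy',.035),('tab_grip',.068),('dish_floor',.034)):
    for r in models.spot_point(k,n)[:3]:
        q=atz(c,px(r['point']),z)
        if abs(q[1]-.07)<.12: print(k,n,round(r['conf'],2),px(r['point']).round(1),q[:2])
plan([((.595,.072,.255),-78.5,1)])
E
```

```text
scene knob_top 0.66 [296.  191.5] [0.5992 0.0711]
scene caddy 0.9 [294.4 230. ] [0.6009 0.0699]
scene tab_grip 0.63 [261.7 210.4] [0.5005 0.0496]
scene dish_floor 0.73 [295.8 228.4] [0.6007 0.0769]
top knob_top 0.91 [263.2 208.7] [0.6005 0.0749]
top caddy 0.56 [263.2 216.9] [0.5929 0.0842]
top dish_floor 0.85 [265.5 214.6] [0.599  0.0781]
at [0.5024 0.0578 0.2599] jaw -78.6
T [-1.0, 0.051, 0.046] R [0.0, -0.002, 0.001] g 1 rows>= 2
T [-0.169, 0.009, 0.009] R [0.0, 0.0, 0.0] g 1 rows>= 1
   -> [0.595 0.072 0.255]
```

Call:
{"fn": "arm_command", "kwargs": {"translation": [[-0.3,0,0.01],[-0.6,0,0.02],[-1,0,0.03],[-1,0,0.03]], "rotation": [[0,0,0],[0,0,0],[0,0,0],[0,0,0]], "grip": [1,1,1,1]}}

```text
time_s: 30.4
position: [0.5856, 0.0713, 0.2604]
tcp_rot: [[-0.98, 0.004, 0.198], [-0.198, 0.0, -0.98], [-0.004, -1.0, 0.001]]
force: [-0.7, 0.2, -0.5]
opening: 0.004
```

Call:
{"fn": "arm_command", "kwargs": {"translation": [[-0.18,0.1,0],[-0.18,0.2,0],[-0.18,0.35,0],[-0.18,0.45,0],[-0.18,0.45,0]], "rotation": [[0,0,0],[0,0,0],[0,0,0],[0,0,0],[0,0,0]], "grip": [1,1,1,1,1]}}

```text
time_s: 30.9
position: [0.5938, 0.0741, 0.2227]
tcp_rot: [[-0.98, -0.005, 0.197], [-0.197, 0.0, -0.98], [0.005, -1.0, -0.001]]
force: [-0.9, -0.0, -0.4]
opening: 0.002
```

Call:
{"fn": "arm_command", "kwargs": {"translation": [[0,0.04,0],[0,0.08,0],[0,0.12,0],[0,0.12,0]], "rotation": [[0,0,0],[0,0,0],[0,0,0],[0,0,0]], "grip": [1,1,1,1]}}

```text
time_s: 31.3
position: [0.5956, 0.0741, 0.2149]
tcp_rot: [[-0.98, -0.001, 0.198], [-0.198, 0.0, -0.98], [0.001, -1.0, -0.0]]
force: [-0.2, -0.1, 0.0]
opening: 0.004
```

Call:
{"fn": "arm_command", "kwargs": {"translation": [[0,0.03,0],[0,0.06,0],[0,0.09,0],[0,0.1,0],[0,0.1,0]], "rotation": [[0,0,0],[0,0,0],[0,0,0],[0,0,0],[0,0,0]], "grip": [1,1,1,1,1]}}

```text
time_s: 31.8
position: [0.5962, 0.0741, 0.2075]
tcp_rot: [[-0.98, 0.001, 0.198], [-0.198, -0.0, -0.98], [-0.001, -1.0, 0.0]]
force: [0.3, 0.3, 5.2]
opening: 0.001
```

Call:
{"fn": "arm_command", "kwargs": {"translation": [[0,0.03,0],[0,0.06,0],[0,0.09,0],[0,0.1,0],[0,0.1,0]], "rotation": [[0,0,0],[0,0,0],[0,0,0],[0,0,0],[0,0,0]], "grip": [1,1,1,1,1]}}

```text
time_s: 32.3
position: [0.5962, 0.0741, 0.1993]
tcp_rot: [[-0.98, 0.001, 0.198], [-0.198, -0.0, -0.98], [-0.001, -1.0, 0.0]]
force: [-0.8, 0.0, 5.9]
opening: 0.008
```

Call:
{"fn": "arm_command", "kwargs": {"translation": [[0,0.03,0],[0,0.06,0],[0,0.09,0],[0,0.1,0],[0,0.1,0]], "rotation": [[0,0,0],[0,0,0],[0,0,0],[0,0,0],[0,0,0]], "grip": [1,1,1,1,1]}}

```text
time_s: 32.8
position: [0.5962, 0.0741, 0.1921]
tcp_rot: [[-0.98, 0.001, 0.198], [-0.198, -0.0, -0.98], [-0.001, -1.0, 0.0]]
force: [-0.9, -0.4, 8.1]
opening: 0.005
```

Call:
{"fn": "arm_command", "kwargs": {"translation": [[0,0.02,0],[0,0.04,0],[0,0.05,0],[0,0.05,0]], "rotation": [[0,0,0],[0,0,0],[0,0,0],[0,0,0]], "grip": [1,1,1,1]}}

```text
time_s: 33.2
position: [0.5962, 0.0741, 0.1888]
tcp_rot: [[-0.98, 0.002, 0.198], [-0.198, -0.0, -0.98], [-0.002, -1.0, 0.001]]
force: [-2.9, 0.8, 11.7]
opening: 0.004
```

Call:
{"fn": "arm_command", "kwargs": {"translation": [[0,0.02,0],[0,0.03,0],[0,0.03,0]], "rotation": [[0,0,0],[0,0,0],[0,0,0]], "grip": [1,1,1]}}

```text
time_s: 33.5
position: [0.5963, 0.0741, 0.1887]
tcp_rot: [[-0.98, 0.003, 0.198], [-0.198, -0.0, -0.98], [-0.003, -1.0, 0.001]]
force: [-6.5, -0.7, 22.2]
opening: 0.008
```

Call:
{"fn": "arm_command", "kwargs": {"translation": [[0,0.015,0],[0,0.025,0],[0,0.025,0]], "rotation": [[0,0,0],[0,0,0],[0,0,0]], "grip": [1,1,1]}}

```text
time_s: 33.8
position: [0.5964, 0.074, 0.1886]
tcp_rot: [[-0.98, 0.004, 0.198], [-0.198, -0.001, -0.98], [-0.004, -1.0, 0.001]]
force: [-7.9, 0.0, 31.0]
opening: 0.006
```

Bottomed hard: z stopped at 0.1886 with 31 N. I'll rise and let the plunger spring back.

Call:
{"fn": "arm_command", "kwargs": {"translation": [[0,-0.1,0],[0,-0.2,0],[0,-0.3,0],[0,-0.45,0],[0,-0.6,0]], "rotation": [[0,0,0],[0,0,0],[0,0,0],[0,0,0],[0,0,0]], "grip": [1,1,1,1,1]}}

```text
time_s: 34.3
position: [0.595, 0.0741, 0.2304]
tcp_rot: [[-0.98, -0.002, 0.198], [-0.198, 0.0, -0.98], [0.002, -1.0, -0.001]]
force: [0.4, -0.5, -0.3]
opening: 0.007
```

Call:
{"fn": "arm_command", "kwargs": {"translation": [[0,-0.2,0],[0,-0.3,0],[0,-0.35,0]], "rotation": [[0,0,0],[0,0,0],[0,0,0]], "grip": [1,1,1]}}

```text
time_s: 34.6
position: [0.596, 0.0741, 0.2594]
tcp_rot: [[-0.98, 0.001, 0.198], [-0.198, -0.0, -0.98], [-0.001, -1.0, 0.0]]
force: [0.0, 0.5, -0.3]
opening: 0.007
```

Call:
{"fn": "arm_command", "kwargs": {"translation": [[0.4,0,0],[0.7,0,0],[1,0,0],[1,0,0]], "rotation": [[0,0,0],[0,0,0],[0,0,0],[0,0,0]], "grip": [1,0.3,0,0]}}

```text
time_s: 35.0
position: [0.5135, 0.0583, 0.2579]
tcp_rot: [[-0.98, -0.005, 0.197], [-0.197, 0.0, -0.98], [0.005, -1.0, -0.001]]
force: [-0.3, -0.0, 0.5]
opening: 0.189
```

```bash
python3 - <<'E'
from h import *
np.set_printoptions(precision=4,suppress=True)
S=cap('scene')
for n,z in (('knob_top',.229),('knob_top',.205),('caddy',.035),('caddy_mid',.079),('tab_grip',.068)):
    for r in models.spot_point('scene',n)[:3]:
        q=atz(S,px(r['point']),z)
        if abs(q[1]-.07)<.12: print(n,round(r['conf'],2),px(r['point']).round(1),q[:2])
plan([((.505,.056,.21),-78.6,0),((.505,.056,.13),-78.6,0),((.505,.056,.055),-78.6,0),((.505,.056,.037),-78.6,0)])
E
```

```text
knob_top 0.71 [296.6 191.8] [0.6008 0.0713]
knob_top 0.71 [296.6 191.8] [0.592  0.0844]
caddy 0.87 [292.  231.7] [0.5988 0.0613]
caddy_mid 0.55 [295.1 218. ] [0.5936 0.0814]
tab_grip 0.97 [263.2 208.3] [0.4996 0.0576]
at [0.5185 0.0583 0.2586] jaw -78.6
T [0.171, 0.607, -0.005] R [-0.0, 0.0, -0.001] g 0 rows>= 2
   -> [0.505 0.056 0.21 ]
T [-0.0, 1.0, -0.0] R [-0.0, 0.0, 0.0] g 0 rows>= 2
T [-0.0, 0.0, -0.0] R [-0.0, 0.0, 0.0] g 0 rows>= 1
   -> [0.505 0.056 0.13 ]
T [-0.001, 0.938, -0.0] R [-0.0, 0.0, 0.0] g 0 rows>= 2
   -> [0.505 0.056 0.055]
T [0.0, 0.225, -0.0] R [-0.0, 0.0, 0.0] g 0 rows>= 1
   -> [0.505 0.056 0.037]
```

Call:
{"fn": "arm_command", "kwargs": {"translation": [[0.17,0.3,0],[0.17,0.6,0],[0.17,0.6,0]], "rotation": [[0,0,0],[0,0,0],[0,0,0]], "grip": [0,0,0]}}

```text
time_s: 35.6
position: [0.502, 0.0558, 0.208]
tcp_rot: [[-0.98, -0.007, 0.198], [-0.198, 0.001, -0.98], [0.007, -1.0, -0.002]]
force: [-0.3, -0.7, 0.0]
opening: 0.503
```

Call:
{"fn": "arm_command", "kwargs": {"translation": [[0,0.5,0],[0,1,0],[0,1,0]], "rotation": [[0,0,0],[0,0,0],[0,0,0]], "grip": [-0.1,-0.1,-0.1]}}

```text
time_s: 35.9
position: [0.5015, 0.0559, 0.1274]
tcp_rot: [[-0.98, -0.009, 0.198], [-0.198, 0.001, -0.98], [0.009, -1.0, -0.003]]
force: [-1.2, 0.8, 0.8]
opening: 0.546
```

Call:
{"fn": "arm_command", "kwargs": {"translation": [[0,0.3,0],[0,0.6,0],[0,0.8,0],[0,0.93,0]], "rotation": [[0,0,0],[0,0,0],[0,0,0],[0,0,0]], "grip": [-0.1,-0.1,-0.1,-0.1]}}

```text
time_s: 36.3
position: [0.506, 0.0555, 0.0571]
tcp_rot: [[-0.98, 0.002, 0.198], [-0.198, -0.0, -0.98], [-0.002, -1.0, 0.001]]
force: [0.2, -0.1, 0.1]
opening: 0.552
```

Call:
{"fn": "arm_command", "kwargs": {"translation": [[0,0.1,0],[0,0.22,0],[0,0.22,0],[0,0.22,0],[0,0.22,0]], "rotation": [[0,0,0],[0,0,0],[0,0,0],[0,0,0],[0,0,0]], "grip": [-0.1,-0.1,0.2,0.5,0.65]}}

```text
time_s: 36.8
position: [0.5045, 0.0555, 0.0392]
tcp_rot: [[-0.98, 0.001, 0.198], [-0.198, -0.0, -0.98], [-0.001, -1.0, 0.0]]
force: [-0.9, -0.2, -0.2]
opening: 0.362
```

Call:
{"fn": "arm_command", "kwargs": {"translation": [[0,0,0],[0,0,0],[0,0,0],[0,0,0],[0,0,0]], "rotation": [[0,0,0],[0,0,0],[0,0,0],[0,0,0],[0,0,0]], "grip": [0.8,1,1,1,1]}}

```text
time_s: 37.3
position: [0.5042, 0.0556, 0.039]
tcp_rot: [[-0.98, 0.001, 0.197], [-0.197, 0.0, -0.98], [-0.001, -1.0, -0.0]]
force: [-0.6, -0.2, 4.4]
opening: 0.156
```

Call:
{"fn": "arm_command", "kwargs": {"translation": [[0,0,0.05],[0,0,0.12],[0,0,0.22],[0.01,0,0.32],[0.01,0,0.42]], "rotation": [[0,0,0],[0,0,0],[0,0,0],[0,0,0],[0,0,0]], "grip": [1,1,1,1,1]}}

```text
time_s: 37.8
position: [0.5105, 0.022, 0.039]
tcp_rot: [[-0.98, 0.001, 0.197], [-0.197, 0.0, -0.98], [-0.001, -1.0, -0.0]]
force: [0.8, 3.3, 6.2]
opening: 0.159
```

Call:
{"fn": "arm_command", "kwargs": {"translation": [[0,0,0.12],[0,0,0.24],[0,0,0.36],[0.01,0,0.48],[0.01,0,0.6]], "rotation": [[0,0,0],[0,0,0],[0,0,0],[0,0,0],[0,0,0]], "grip": [1,1,1,1,1]}}

```text
time_s: 38.3
position: [0.5193, -0.0255, 0.039]
tcp_rot: [[-0.98, 0.001, 0.197], [-0.197, 0.0, -0.98], [-0.001, -1.0, 0.0]]
force: [1.7, 2.4, 5.7]
opening: 0.159
```

Call:
{"fn": "arm_command", "kwargs": {"translation": [[0,0,0.12],[0,0,0.24],[0,0,0.36],[0.01,0,0.46],[0.01,0,0.54]], "rotation": [[0,0,0],[0,0,0],[0,0,0],[0,0,0],[0,0,0]], "grip": [1,1,1,1,1]}}

```text
time_s: 38.8
position: [0.5273, -0.0682, 0.039]
tcp_rot: [[-0.98, 0.002, 0.197], [-0.197, -0.0, -0.98], [-0.002, -1.0, 0.001]]
force: [1.4, 2.8, 5.8]
opening: 0.157
```

Call:
{"fn": "arm_command", "kwargs": {"translation": [[0,0,0.04],[0,0,0.08],[0,0,0.12],[0,0,0.12]], "rotation": [[0,0,0],[0,0,0],[0,0,0],[0,0,0]], "grip": [1,1,1,1]}}

```text
time_s: 39.2
position: [0.5291, -0.0778, 0.039]
tcp_rot: [[-0.98, 0.001, 0.197], [-0.197, -0.001, -0.98], [-0.001, -1.0, 0.001]]
force: [1.8, 0.8, 5.8]
opening: 0.16
```

Call:
{"fn": "arm_command", "kwargs": {"translation": [[0,0,0.02],[0,0,0.04],[0,0,0.05],[0,0,0.05]], "rotation": [[0,0,0],[0,0,0],[0,0,0],[0,0,0]], "grip": [1,1,1,1]}}

```text
time_s: 39.6
position: [0.5297, -0.0813, 0.039]
tcp_rot: [[-0.98, 0.001, 0.197], [-0.197, -0.001, -0.98], [-0.001, -1.0, 0.001]]
force: [1.3, 1.2, 5.6]
opening: 0.159
```

Call:
{"fn": "arm_command", "kwargs": {"translation": [[0,0,0.01],[0,0,0.02],[0,0,0.02]], "rotation": [[0,0,0],[0,0,0],[0,0,0]], "grip": [1,1,1]}}

```text
time_s: 39.9
position: [0.5298, -0.0818, 0.039]
tcp_rot: [[-0.98, 0.001, 0.197], [-0.197, 0.001, -0.98], [-0.001, -1.0, -0.001]]
force: [1.7, 4.9, 5.9]
opening: 0.16
```

Call:
{"fn": "arm_command", "kwargs": {"translation": [[0,0,0.015],[0,0,0.03],[0,0,0.03]], "rotation": [[0,0,0],[0,0,0],[0,0,0]], "grip": [1,1,1]}}

```text
time_s: 40.2
position: [0.5298, -0.0818, 0.039]
tcp_rot: [[-0.981, -0.0, 0.196], [-0.196, 0.004, -0.981], [-0.001, -1.0, -0.004]]
force: [2.3, 12.2, 7.9]
opening: 0.156
```

Call:
{"fn": "arm_command", "kwargs": {"translation": [[0,0,0.0],[0,0,0],[0,0,0],[0,0,0]], "rotation": [[0,0,0],[0,0,0],[0,0,0],[0,0,0]], "grip": [0.5,0.2,0,0]}}

```text
time_s: 40.6
position: [0.5294, -0.085, 0.0383]
tcp_rot: [[-0.98, -0.001, 0.198], [-0.198, -0.0, -0.98], [0.001, -1.0, 0.0]]
force: [0.2, -0.5, 0.2]
opening: 0.428
```

Call:
{"fn": "arm_command", "kwargs": {"translation": [[0,-0.2,0],[0,-0.5,0],[0,-0.8,0],[0,-1,0],[0,-1,0]], "rotation": [[0,0,0],[0,0,0],[0,0,0],[0,0,0],[0,0,0]], "grip": [0,0,0,0,0]}}

```text
time_s: 41.1
position: [0.5313, -0.0855, 0.1206]
tcp_rot: [[-0.98, 0.004, 0.198], [-0.198, -0.002, -0.98], [-0.004, -1.0, 0.003]]
force: [0.4, -0.4, -0.9]
opening: 0.499
```

Call:
{"fn": "arm_command", "kwargs": {"translation": [[0.3,-0.4,0],[0.6,-0.9,0],[0.6,-1,0],[0.6,-1,0]], "rotation": [[0,0,0],[0,0,0],[0,0,0],[0,0,0]], "grip": [0,0,0,0]}}

```text
time_s: 41.5
position: [0.4834, -0.0946, 0.1994]
tcp_rot: [[-0.98, 0.003, 0.197], [-0.197, -0.001, -0.98], [-0.002, -1.0, 0.002]]
force: [-0.0, 0.2, 0.5]
opening: 0.5
```

```bash
python3 - <<'E'
from h import *
np.set_printoptions(precision=4,suppress=True)
S=cap('scene');T=cap('top');print(bot.read_state()['time_s'])
for k,c in (('scene',S),('top',T)):
  for n,z in (('knob_top',.229),('tab_grip',.068),('caddy',.035),('caddy_mid',.079)):
    for r in models.spot_point(k,n)[:2]: print(k,n,round(r['conf'],2),px(r['point']).round(1),atz(c,px(r['point']),z)[:2])
A=cv2.resize(S['image'][175:295,215:335],(390,390),interpolation=2)
B=cv2.resize(S['image'],(400,300),interpolation=3)
C=np.vstack([B,cv2.resize(T['image'][90:330,100:450],(400,274))])
cv2.imwrite('pics/v9.png',np.hstack([cv2.copyMakeBorder(A,0,184,0,0,0),C]))
E
```

```text
41.6
scene knob_top 0.87 [295.6 191.8] [0.5989 0.0698]
scene tab_grip 0.88 [240.6 248.2] [ 0.5291 -0.078 ]
scene caddy 0.93 [269.7 271.9] [ 0.6246 -0.0742]
scene caddy 0.9 [270.7 147.9] [0.367  0.2616]
scene caddy_mid 0.98 [271.2 263.1] [ 0.625  -0.0668]
scene caddy_mid 0.89 [323.7 127.9] [0.4714 0.3976]
top knob_top 0.93 [262.5 213.3] [0.5903 0.0764]
top tab_grip 0.65 [324.9 240.4] [ 0.5299 -0.0764]
top caddy 0.93 [138.6 264.4] [0.4658 0.4206]
top caddy 0.73 [315.3 207.2] [ 0.6183 -0.0547]
top caddy_mid 0.94 [317.6 202.7] [ 0.6265 -0.0573]
top caddy_mid 0.66 [133.6 270.3] [0.453  0.4185]
```

View pics/v9.png

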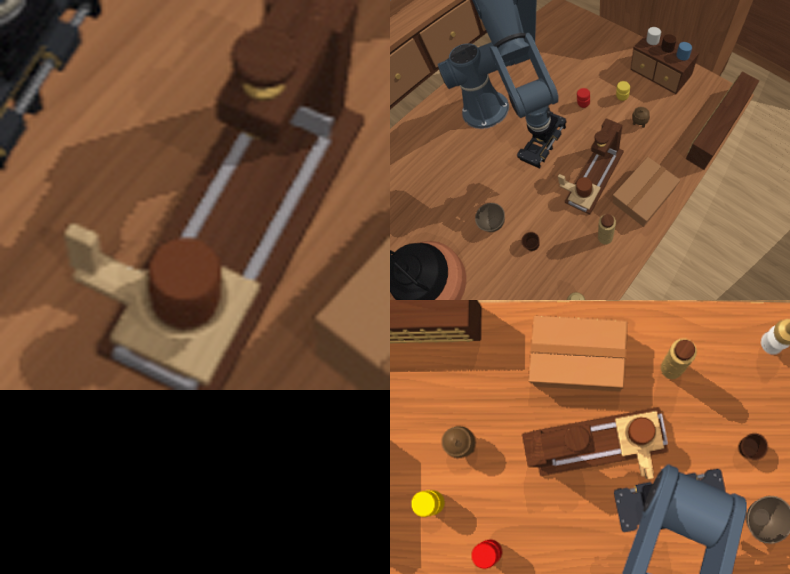

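The last picture shows the caddy upright in its dish at crop (187,285) with the neck no longer showing. The carriage is fully out, the knob is up, and the other things have not moved.

```bash
python3 -c "
from rig import bot
s=bot.read_state();print(s['time_s'],s['force']);print(bot.hand_in())"
```

```text
42.0 [-0.02880178  0.01559385 -0.52630122]
the job is handed in; nothing more can be done
None
```

The job is handed in at 42.0 s on the robot's clock, with the brown caddy capped and sitting in its dish. In order:
- I set the caddy in the dish and let go.
- I slid the carriage in by its tab to the stop, which gave an 8.5 N reaction.
- I pushed the knob down until it stopped moving, at 31 N.
- The plunger sprang back up.
- I drew the carriage out to its outer stop, at 12 N, after 140 mm of travel, and let go.

**Last checks:** the final picture shows the caddy upright in the dish with no pale neck under the lid. The knob is up, the carriage is fully out, and the burner, cup, bowl, case and box look unmoved. The gripper was clear of everything and the force was about 0.

**What disagreed:**
- **Fingertip height:** the fingertips are about 16 mm behind the reported TCP, not 22 mm ahead of it as stated. My first grip on the tab therefore closed on air above it. Contact at the tab and knob confirmed the offset, and I corrected for it.
- **Where the caddy was held:** because of that offset I probably carried it by the lid rather than the wall. After I set it down, the lid still looked proud and the caddy sat upright.
- **Press yaw:** my fit was about a degree too large, which put about 5 N of side load on the tab while sliding in.
- **Lid travel:** I could not measure it directly. I judged it home from the full plunger stroke and the picture.

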